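Find the evenly weighted lantern yoke on the knife edge

TASK

Three wooden lantern yokes look alike, but only one carries the same weight at both ends. Find it with the knife-edge balance stand, and leave it hanging level by its notch on the knife edge; the other two, which tip, go into the blue reject tray, both standing upright on their end blocks. Set the yokes down gently and leave the white card bowl, the glue bottle and the paint jar where they are.

Things in the scene. Friction and masses are not known exactly. Their poses are not given: they have to be found in the camera images.
- yoke_a: One of three outwardly identical lantern yokes: arched wooden bar 186 mm long (x), 20 mm wide (y), 98 mm high, about 0.2 kg, standing on two white 30 mm cubic end blocks centred at x = +-78 mm. Origin: under its middle, level with the blocks' undersides; z up as it stands. Ballast is sealed in the blocks: exactly one yoke is even. Names and places tell nothing: drawn anew each time.
- yoke_b: As yoke_a in size, looks and axes; the ballast may differ. Hung by its notch on the edge, an even yoke stays level within 3 degrees (its centre of mass is 24 mm below the notch); an uneven one tips in under a second, about 12 degrees, until an end block lies on the stand's pad, and stays there.
- yoke_c: As yoke_a in size, looks and axes; the ballast may differ. In an uneven yoke the +x block is some 15 to 35 g heavier or lighter than the other.
- yoke_a_notch (a point): Apex of the upside-down V notch under the middle of yoke_a, 54 mm above its origin. The notch runs along the yoke's y; its sides slope 50 degrees below level, 14 mm out to each side. Axes as the yoke's.
- yoke_b_notch (a point): Apex of the upside-down V notch under the middle of yoke_b, 54 mm above its origin. The notch runs along the yoke's y; its sides slope 50 degrees below level, 14 mm out to each side. Axes as the yoke's.
- yoke_c_notch (a point): Apex of the upside-down V notch under the middle of yoke_c, 54 mm above its origin. The notch runs along the yoke's y; its sides slope 50 degrees below level, 14 mm out to each side. Axes as the yoke's.
- yoke_a_tab (a point): Centre of the upper part of the grip tab on top of yoke_a, 88 mm above its origin. The tab is 26 mm along x, 20 mm thick along y, z = 68 to 98 mm; grip it across y. Axes as the yoke's.
- yoke_b_tab (a point): Centre of the upper part of the grip tab on top of yoke_b, 88 mm above its origin. The tab is 26 mm along x, 20 mm thick along y, z = 68 to 98 mm; grip it across y. Axes as the yoke's.
- yoke_c_tab (a point): Centre of the upper part of the grip tab on top of yoke_c, 88 mm above its origin. The tab is 26 mm along x, 20 mm thick along y, z = 68 to 98 mm; grip it across y. Axes as the yoke's.
- stand: Balance stand, fixed: green base 220 mm (x) by 80 mm (y), 12 mm thick; grey pillar 24 x 50 mm up to z = 50 mm, a 2.4 mm steel blade above. Black rubber catch pads at x = 62 to 108 mm on both sides, tops at z = 20 mm; a level yoke clears them by 18 mm. A yoke goes on with its long axis along the stand's x, either way round. Origin: centre of the base's underside.
- edge (a point): Middle of the blade's rounded upper edge (the knife edge), which is 44 mm long along the stand's y, 2.4 mm thick, 92 mm above the stand's origin. Axes as the stand's.
- tray: Blue open reject tray, fixed to the table: outside 250 mm (its x) by 160 mm (its y) by 26 mm high, walls and floor 5 mm thick. Origin: centre of its underside. Two yokes fit side by side along its x, at y = +38 and -38 mm.
- card_bowl: White eight-sided folded card bowl, about 160 mm across and 50 mm high, loose beyond the work; leave alone. Origin: centre of the underside.
- glue: White glue bottle with orange cap, 48 mm diameter, 130 mm high, loose; leave alone. Origin: centre of the underside.
- paint_jar: Paint jar with green lid, 60 mm diameter, 70 mm high, loose; leave alone. Origin: centre of the underside.
There are look-alikes about, which are no part of the job. Leave any purple or yellow look-alike of the yoke_a alone.

How it is judged:
At the end, for the whole second after the job is handed in: One yoke hangs by its notch on the knife edge (apex within 6 mm of the middle of the edge), level within 5.7 degrees and still; the other two stand in the reject tray on its floor, upright within 5.7 degrees, at rest (((distance between yoke_a_notch and edge below 0.006 m and angle between each of yoke_a, yoke_b, yoke_c's own z axis and vertical below 0.1 rad and contact force between yoke_a and stand above 0.5 N and angular speed of yoke_a below 0.15 rad/s and x of yoke_b in the frame of tray between -0.11 and 0.11 m and y of yoke_b in the frame of tray between -0.07 and 0.07 m and z of each of yoke_b, yoke_c in the frame of tray below 0.012 m and linear speed of each of yoke_b, yoke_c below 0.03 m/s and x of yoke_c in the frame of tray between -0.11 and 0.11 m and y of yoke_c in the frame of tray between -0.07 and 0.07 m) or (distance between yoke_b_notch and edge below 0.006 m and angle between each of yoke_b, yoke_a, yoke_c's own z axis and vertical below 0.1 rad and contact force between yoke_b and stand above 0.5 N and angular speed of yoke_b below 0.15 rad/s and x of yoke_a in the frame of tray between -0.11 and 0.11 m and y of yoke_a in the frame of tray between -0.07 and 0.07 m and z of each of yoke_a, yoke_c in the frame of tray below 0.012 m and linear speed of each of yoke_a, yoke_c below 0.03 m/s and x of yoke_c in the frame of tray between -0.11 and 0.11 m and y of yoke_c in the frame of tray between -0.07 and 0.07 m) or (distance between yoke_c_notch and edge below 0.006 m and angle between each of yoke_c, yoke_a, yoke_b's own z axis and vertical below 0.1 rad and contact force between yoke_c and stand above 0.5 N and angular speed of yoke_c below 0.15 rad/s and x of yoke_a in the frame of tray between -0.11 and 0.11 m and y of yoke_a in the frame of tray between -0.07 and 0.07 m and z of each of yoke_a, yoke_b in the frame of tray below 0.012 m and linear speed of each of yoke_a, yoke_b below 0.03 m/s and x of yoke_b in the frame of tray between -0.11 and 0.11 m and y of yoke_b in the frame of tray between -0.07 and 0.07 m))); the robot touches nothing.
It fails at once if a yoke is pressed or dropped hard onto the stand (over 60 N) (contact force between any of yoke_a, yoke_b, yoke_c and stand above 60 N).
It fails at once if a yoke is pressed or dropped hard into the tray (over 80 N) (contact force between any of yoke_a, yoke_b, yoke_c and tray above 80 N).
It fails at once if the card bowl, glue bottle or paint jar is moved by more than 30 mm or tipped (distance of any of card_bowl, glue, paint_jar from where it was at the start of the episode above 0.03 m or angle between any of card_bowl, glue, paint_jar's own z axis and vertical above 0.3 rad).
It also fails if it takes over 72 s, if anything falls off the work surface, if the arm or the gripper's body presses on something with over 40 N, if the wrist force passes 120 N, or if a joint passes its speed limit or range.

ROBOT

A 7-joint arm with a two-finger parallel gripper is mounted at the origin on the work surface. World frame = base frame: x ahead of the robot, y to its left, z up, the work surface at z = 0. Lengths are in m, angles in rad, forces in N, time in s.
With the tool pointing down it reaches from about 0.425 to 0.925 m from the base axis. Payload 6.8 kg.
Tool frame: the origin (TCP) lies at the very end of the fingers, on their centre line; the grasp point (between the pads) lies 19 mm behind it; x points along the fingers, y is the direction in which the jaws open and shut, and the axes are right-handed (so a half turn about x gives the same grasp; the last joint's range is limited). The gripper opens to 85 mm and grips with 20 to 120 N. Pads are 22 mm wide; open, the fingers measure 114 mm over their backs; the gripper's body (76 mm by 85 mm) begins 54 mm behind the grasp point. The pads swing forward as they close: fully open they stand 13 mm farther back than shut.
Start: joints at [1.052, 0.477, 0.022, 1.555, -0.011, 1.109, -0.083], TCP at [0.27, -0.619, 0.208] pointing down, gripper open.
Joint ranges: [-2.96, 2.96], [-0.34, 2.1], [-1.41, 1.46], [0.24, 2.44], [-1.37, 4.51], [0.17, 1.92], [-2.96, 2.96]. Speed limits (rad/s): [2.39, 2.39, 3.14, 3.14, 3.14, 3.14, 3.14].

INTERFACE

Orientations are given as a rotation vector (axis times angle).
In Python, from bench import get_obs, grab_frame, camera_info, hand_in gives the robot as it stands.
- The arm moves only by the tool apply_moves, never from a script. Its argument "series" is text: rows parted by semicolons, each of 7 numbers parted by spaces: the turn, a rotation vector about the tool's x, y, z in rad, then the shift along the tool's x, y, z in m, then the opening, from 0 (shut) to 1 (fully open). In form: wx wy wz tx ty tz hand; .... A call has 1 to 12 rows; each row is the pose to reach, as a shift and turn from the pose commanded when the call began, along the tool's axes at that moment; what a row does not reach only later rows make up. A row lasts 1/8 s, in which the tool goes at most 62.5 mm and 10.7 degrees, less where a joint would pass 70% of its speed; a pose out of reach is approached as far as the arm can. A call with a gripper value outside its range is refused whole. The fingers move at their own pace and stop on an object; "force" is the grip in N (left out, the last holds). Time passes only in rows, so rows that repeat a pose let the fingers close. It gives the time, the measured TCP pose, the force and the opening at its end, in the units of the state.
- get_obs(): the state, without advancing time (a new reading comes with each control period).
- grab_frame(name): name is "scene" or "top"; returns the picture (480x640x3 uint8, blue, green, red); there is no depth.
- camera_info(name): a dict with "fov_y" (degrees; the focal length in pixels is half the picture's height over the tangent of half this angle, whatever the lens; pixels are square), "cx", "cy" (the principal point, pixels), "rvec" (rotation vector, rad) and "tvec" (3), from world to camera coordinates, as OpenCV has them. Camera axes: x right, y down, z forward; pixel columns grow to the right and rows downward; lengths in m; the calibration is good to about 2 mm. A picture is of the moment at which its call begins. camera_info takes no time and is no camera call.
- hand_in(): hands the job in, once; it reports no verdict.
The state is a dict: "clock": time; "joints": joint angles; "qvel": joint speeds; "tau": joint torques, N m; "tcp_pos": TCP position; "orientation": TCP orientation; "contact_force": force on the tool from outside, world axes, zero at the start; "moment": the same for the moment, N m; "grip_width": finger opening in m.
Only numpy, scipy, OpenCV 4.12 (cv2) and the standard library are available. Lean on these libraries where they do the work, as an engineer would, in place of code of your own. Each camera call takes 0.05 s, during which the arm holds its last target.

## Working session

There is one attempt and no reset: what is moved stays moved. The work goes in short steps, Python scripts to look and compute and a tool call to move; the robot and the scene stay as the last step left them, time stands still between calls to the robot, and variables do not carry over. Pictures are saved under pics/ and viewed, and the job is handed in when it is done.

Besides the shell and the picture viewer there is one more tool, called as name(argument=value, ...) on one line, values as JSON. apply_moves: Moves the arm, as the interface text tells. Its arguments: {"type":"object","properties":{"series":{"type":"string"},"force":{"type":"number"}},"required":["series"]}

```bash
ls; mkdir -p pics; cat > h.py <<'E'
import numpy as np,cv2
from bench import *
def cam(n):
    c=camera_info(n);f=240/np.tan(np.radians(c['fov_y'])/2)
    R=cv2.Rodrigues(np.array(c['rvec'],float))[0];t=np.array(c['tvec'],float)
    return f,c['cx'],c['cy'],R,t
def ray(n,u,v,z):
    f,cx,cy,R,t=cam(n);d=R.T@np.array([(u-cx)/f,(v-cy)/f,1]);o=-R.T@t
    return o+d*(z-o[2])/d[2]
def proj(n,p):
    f,cx,cy,R,t=cam(n);q=R@np.array(p)+t;return np.array([cx+f*q[0]/q[2],cy+f*q[1]/q[2]])
E
python3 - <<'E'
from h import *
print(get_obs())
for n in('scene','top'):
    print(camera_info(n)); cv2.imwrite(f'pics/{n}0.png',grab_frame(n))
E
```

```text
pics
{'clock': 0.0, 'joints': array([ 1.05188915,  0.4777971 ,  0.0223445 ,  1.55642539, -0.01150094,
        1.1092472 , -0.08309864]), 'qvel': array([ 0.00140542, -0.00201462, -0.00092541, -0.00166432,  0.00080037,
        0.0006596 ,  0.00037654]), 'tau': array([-1.10477216e-03, -5.96447682e+01,  1.60811450e+00, -2.81201899e+01,
        1.27167755e-02,  9.31271788e-03, -4.22104080e-06]), 'tcp_pos': array([ 0.26930381, -0.61829401,  0.20683883]), 'orientation': array([ 1.99539133,  0.41755881, -1.99637712]), 'contact_force': array([-0.75815024,  0.19650635, -0.22219585]), 'moment': array([0.05942932, 0.04587674, 0.04441091]), 'grip_width': 0.0852183056621786}
{'fov_y': 53.65444080036255, 'cx': 318.4963615812781, 'cy': 241.70069094019036, 'rvec': array([ 1.27923608,  2.37101622, -0.86210697]), 'tvec': array([ 0.41062937, -0.2517168 ,  1.3385138 ])}
{'fov_y': 53.3580399154022, 'cx': 316.71076771407184, 'cy': 244.30969844350156, 'rvec': array([ 2.16779893, -2.19126228,  0.05682593]), 'tvec': array([-0.09447917,  0.53872195,  1.32017276])}
```

View pics/scene0.png

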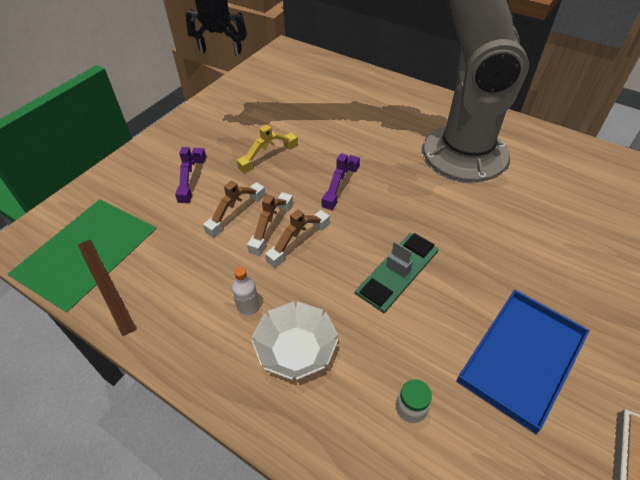

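View pics/top0.png

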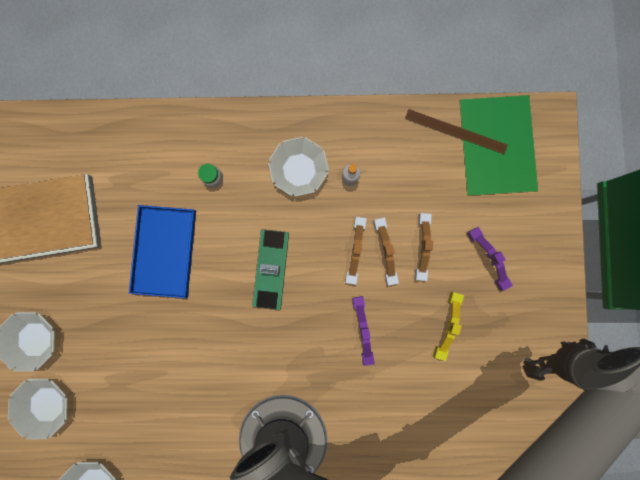

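```bash
python3 - <<'E'
from h import *
im=cv2.imread('pics/top0.png')
c=im[200:310,240:450];cv2.imwrite('pics/crop0.png',cv2.resize(c,None,fx=3.8,fy=3.8,interpolation=cv2.INTER_CUBIC))
hsv=cv2.cvtColor(im,cv2.COLOR_BGR2HSV)
def blobs(m,amin):
    n,l,s,ce=cv2.connectedComponentsWithStats(m.astype(np.uint8))
    return [(s[i,4],ce[i],cv2.minAreaRect(np.argwhere(l==i)[:,::-1].astype(np.float32))) for i in range(1,n) if s[i,4]>=amin]
roi=np.zeros(im.shape[:2],bool);roi[205:300,340:440]=1
for a,ce,r in blobs((hsv[...,1]<60)&(hsv[...,2]>130)&roi,20):
    print('white',a,ce.round(1),np.round(r[0],1),np.round(r[1],1),ray('top',*ce,.03).round(4))
roi=np.zeros(im.shape[:2],bool);roi[220:320,245:295]=1
for a,ce,r in blobs((hsv[...,2]<45)&roi,50):
    print('pad',a,ce.round(1),np.round(r[0],1),np.round(r[1],1),ray('top',*ce,.02).round(4))
for a,ce,r in blobs((hsv[...,2]>90)&(hsv[...,1]<70)&roi,10):
    print('blade',a,ce.round(1),np.round(r[0],1),np.round(r[1],1),r[2],ray('top',*ce,.092).round(4))
for a,ce,r in blobs((hsv[...,0]>105)&(hsv[...,0]<125)&(hsv[...,1]>120)&(np.arange(640)[None]<240),500):
    print('tray',a,ce.round(1)); b=cv2.boxPoints(r)
    P=np.array([ray('top',*q,.026) for q in b]);print(P.round(4),P.mean(0).round(4),np.linalg.norm(P-np.roll(P,1,0),axis=1))
E
```

```text
white 113 [425.3 217.5] [425.5 218.5] [11. 11.] [ 0.6081 -0.4026  0.03  ]
white 116 [360.  221.7] [359.9 222.2] [11.8 10.9] [ 0.5985 -0.2214  0.03  ]
white 112 [380.1 222.5] [380.3 222.9] [10.5 11.6] [ 0.5956 -0.2772  0.03  ]
white 115 [421.6 275.5] [421.5 274.5] [11. 11.] [ 0.4475 -0.3884  0.03  ]
white 120 [351.  278.6] [351.1 278. ] [11.7 11.5] [ 0.441 -0.194  0.03 ]
white 117 [392.  279.5] [391.9 278.7] [11.6 11.4] [ 0.4374 -0.3069  0.03  ]
pad 121 [269.3 239.2] [271.  238.7] [13.2 13.6] [0.5533 0.0323 0.02  ]
pad 274 [266.6 299.4] [266.6 299.4] [18.4 14.8] [0.3857 0.0405 0.02  ]
blade 176 [268.8 268.7] [268.8 268.8] [19.7  9.3] 5.19442892074585 [0.4696 0.0258 0.092 ]
tray 5137 [162.  251.3]
[[0.4076 0.4241 0.026 ]
 [0.6571 0.4037 0.026 ]
 [0.6391 0.2396 0.026 ]
 [0.3905 0.2618 0.026 ]] [0.5236 0.3323 0.026 ] [0.16312129 0.25035856 0.16516754 0.24963178]
```

View pics/crop0.png

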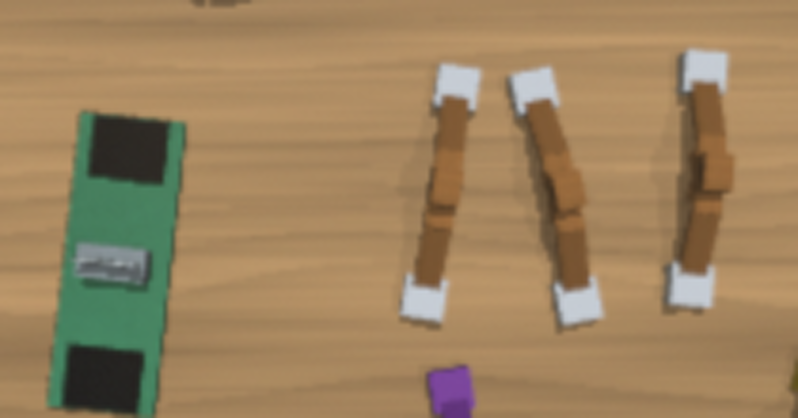

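The crop shows the three brown yokes with white end blocks, at top-view pixels (357,250), (386,251) and (425,246). They fit the description. The purple pieces at (364,330) and (490,258) and the yellow one at (450,327) are look-alikes. Next I need the stand pose more precisely.

```bash
python3 - <<'E'
from h import *
from scipy.spatial.transform import Rotation as Ro
o=get_obs();print(Ro.from_rotvec(o['orientation']).as_matrix().round(3))
for n,roi in(('top',(225,315,248,292)),('scene',(228,312,350,445))):
    im=cv2.imread(f'pics/{n}0.png');hsv=cv2.cvtColor(im,cv2.COLOR_BGR2HSV)
    m=(hsv[...,0]>60)&(hsv[...,0]<95)&(hsv[...,1]>80)|(hsv[...,2]<50)
    k=np.zeros_like(m);k[roi[0]:roi[1],roi[2]:roi[3]]=1;m&=k
    pts=np.argwhere(m)[:,::-1].astype(float)
    hull=cv2.convexHull(pts.astype(np.float32))[:,0]
    W=np.array([ray(n,*p,.012)[:2] for p in hull],np.float32)
    r=cv2.minAreaRect(W);print(n,len(pts),r, cv2.boxPoints(r).round(4).tolist())
    z=im[roi[0]:roi[1],roi[2]:roi[3]];cv2.imwrite(f'pics/st_{n}.png',cv2.resize(z,None,fx=6,fy=6,interpolation=cv2.INTER_NEAREST))
    # tray
    m=(hsv[...,0]>105)&(hsv[...,0]<125)&(hsv[...,1]>120)
    cn=max(cv2.findContours(m.astype(np.uint8),0,1)[0],key=cv2.contourArea)[:,0]
    W=np.array([ray(n,*p,.026)[:2] for p in cn],np.float32);print('tray',cv2.minAreaRect(W))
E
```

```text
[[-0.001  0.399 -0.917]
 [ 0.001 -0.917 -0.399]
 [-1.    -0.002  0.   ]]
top 1807 ((0.46976444125175476, 0.030933959409594536), (0.0767950639128685, 0.21477532386779785), 83.32006072998047) [[0.358599990606308, 0.0052999998442828655], [0.5720000267028809, -0.019700000062584877], [0.5809000134468079, 0.05660000070929527], [0.3675999939441681, 0.08160000294446945]]
tray ((0.5233433842658997, 0.3319171369075775), (0.1633259803056717, 0.24807193875312805), 84.87993621826172)
scene 2212 ((0.4736117422580719, 0.03633025288581848), (0.07852372527122498, 0.22495242953300476), 83.32540130615234) [[0.3573000133037567, 0.010400000028312206], [0.5807999968528748, -0.015699999406933784], [0.589900016784668, 0.062300000339746475], [0.36649999022483826, 0.08839999884366989]]
tray ((0.5323861837387085, 0.33777719736099243), (0.1580391675233841, 0.26009616255760193), 84.84549713134766)
```

View pics/st_top.png

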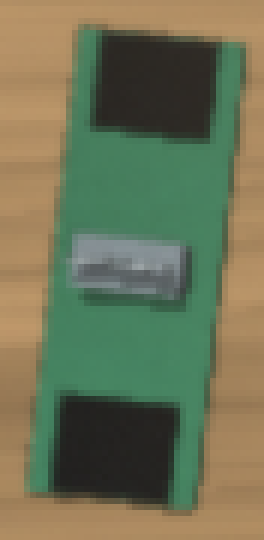

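View pics/st_scene.png

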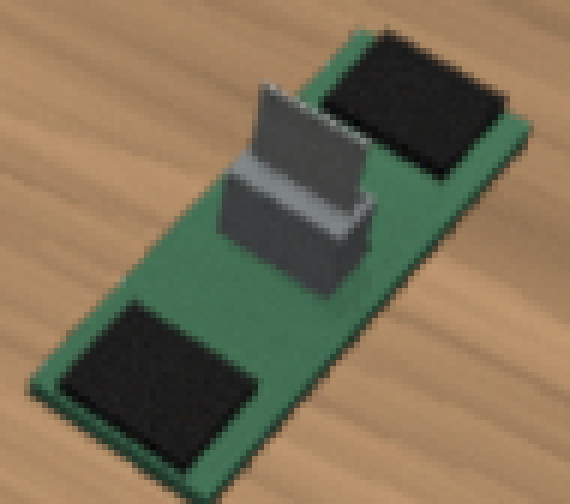

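```bash
python3 - <<'E'
from h import *
a=ray('scene',393.8,242.3,.092);b=ray('scene',411.2,252.4,.092);print(a,b,(a+b)/2,np.linalg.norm(a-b),np.arctan2(*(b-a)[[1,0]]))
print(proj('top',(a+b)/2),[ (p-np.array([248,225])+.5)*6 for p in (proj('top',a),proj('top',b))])
# pillar top centre/ base from top
for z,c in((.05,(128,265)),): print(ray('top',248+c[0]/6-.5,225+c[1]/6-.5,z))
# base corners from scene, top view at z=.012
for n,off,pts in(('scene',(350,228),[(32,383),(210,492),(531,124),(360,32)]),('top',(248,225),[(82,27),(243,46),(194,508),(30,492)])):
    P=np.array([ray(n,off[0]+x/6-.5,off[1]+y/6-.5,.012) for x,y in pts]);print(n,P.round(4).tolist(),P.mean(0).round(4))
# tray corners
# yoke scene check: block tops project
for p in [(.5985,-.2214,.03),(.441,-.194,.03),(.5956,-.2772,.03),(.4374,-.3069,.03),(.6081,-.4026,.03),(.4475,-.3884,.03),(.5198,-.2077,.098),(.5165,-.2920,.098),(.5278,-.3955,.098)]: print(proj('scene',p).round(1),proj('top',p).round(1))
E
```

```text
[0.47290682 0.01480441 0.092     ] [0.47748034 0.05818158 0.092     ] [0.47519358 0.03649299 0.092     ] 0.04361760315070246 1.4657482879652537
[264.71643536 266.59796846] [array([152.52932636, 257.26943965]), array([ 54.10547894, 247.9097556 ])]
[0.47036947 0.03049331 0.05      ]
scene [[0.578, -0.0149, 0.012], [0.5832, 0.0609, 0.012], [0.3692, 0.0857, 0.012], [0.3629, 0.009, 0.012]] [0.4733 0.0352 0.012 ]
top [[0.5831, 0.0562, 0.012], [0.5733, -0.0196, 0.012], [0.3579, 0.0046, 0.012], [0.366, 0.081, 0.012]] [0.4701 0.0305 0.012 ]
[272.4 251.7] [360.  221.7]
[320.6 213.9] [351.  278.6]
[254.  240.6] [380.1 222.5]
[283.9 195.2] [392.  279.5]
[209.7 222.1] [425.3 217.5]
[256.  185.3] [421.6 275.5]
[295.9 212.4] [357.2 248.6]
[266.9 197. ] [389.4 249.5]
[229.4 183.1] [428.9 244.7]
```

```bash
python3 - <<'E'
import cv2
im=cv2.imread('pics/scene0.png');cv2.imwrite('pics/ys.png',cv2.resize(im[170:275,195:340],None,fx=5,fy=5,interpolation=cv2.INTER_NEAREST))
E
```

```text
(no output)
```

View pics/ys.png

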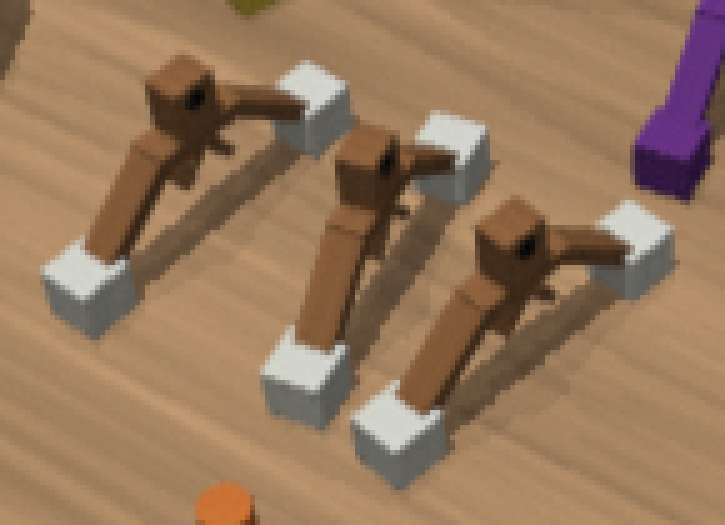

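```bash
cat >> h.py <<'E'
from scipy.spatial.transform import Rotation as Ro
def goal(x,y,z,yaw,tilt=0):
    """tool down, jaw axis (tool y) along yoke's +/-y; yaw = yoke yaw; tilt about tool y"""
    X=np.array([0,0,-1.]);Y=np.array([np.sin(yaw),-np.cos(yaw),0]);Z=np.cross(X,Y)
    R=np.stack([X,Y,Z],1)@Ro.from_rotvec([0,tilt,0]).as_matrix()
    o=get_obs();R0=Ro.from_rotvec(o['orientation']).as_matrix()
    t=R0.T@(np.array([x,y,z])-o['tcp_pos']);w=Ro.from_matrix(R0.T@R).as_rotvec()
    print('t=%.3f turn %s shift %s'%(o['clock'],w.round(3),t.round(4)),'rot rows %.1f shift rows %.1f'%(np.degrees(np.linalg.norm(w))/10.7,np.linalg.norm(t)/.0625))
E
python3 - <<'E'
from h import *
for n,c,t in((1,(511,223),(.5198,-.2077)),(2,(368,148),(.5165,-.2920)),(3,(181,82),(.5278,-.3955))):
    s=ray('scene',195+c[0]/5-.5,170+c[1]/5-.5,.098)[:2];print(n,s.round(4),(s-t).round(4),((s+t)/2).round(4))
x,y=.5215,-.2045
goal(x,y,.16,-.172)
E
```

```text
1 [ 0.523  -0.2032] [0.0032 0.0045] [ 0.5214 -0.2055]
2 [ 0.5203 -0.2856] [0.0038 0.0064] [ 0.5184 -0.2888]
3 [ 0.5336 -0.3865] [0.0058 0.009 ] [ 0.5307 -0.391 ]
t=0.100 turn [0.583 0.001 0.002] shift [ 0.0473 -0.2786 -0.3965] rot rows 3.1 shift rows 7.8
```

apply_moves(series="0.583 0 0 0.045 -0.279 -0.397 1;0.583 0 0 0.045 -0.279 -0.397 1;0.583 0 0 0.045 -0.279 -0.397 1;0.583 0 0 0.045 -0.279 -0.397 1;0.583 0 0 0.045 -0.279 -0.397 1;0.583 0 0 0.045 -0.279 -0.397 1;0.583 0 0 0.045 -0.279 -0.397 1;0.583 0 0 0.045 -0.279 -0.397 1;0.583 0 0 0.045 -0.279 -0.397 1;0.583 0 0 0.045 -0.279 -0.397 1", force=40)

```text
clock: 1.35
tcp_pos: [0.5216, -0.205, 0.1625]
orientation: [-2.131, 0.184, 2.133]
contact_force: [-0.8, -0.5, -0.2]
grip_width: 0.0856
```

```bash
python3 - <<'E'
from h import *
o=get_obs();print(o['tcp_pos'],o['joints'].round(2))
goal(.5214,-.2055,.070,-.172)
a=grab_frame('top')[190:320,300:470];b=grab_frame('scene')[140:270,200:370]
cv2.imwrite('pics/g1.png',cv2.resize(np.hstack([a,b]),None,fx=2.3,fy=2.3,interpolation=cv2.INTER_CUBIC))
E
```

```text
[ 0.52158333 -0.20495713  0.16247711] [ 0.29  0.34 -0.04  1.88  0.02  0.93 -1.5 ]
t=1.350 turn [-0.     0.001 -0.001] shift [0.0925 0.0005 0.    ] rot rows 0.0 shift rows 1.5
```

View pics/g1.png

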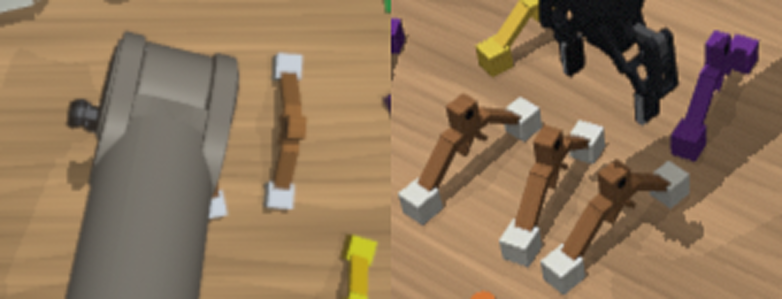

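```bash
python3 - <<'E'
from h import *
p=np.array(get_obs()['tcp_pos'])
for dz in(0,.013):
  for s in(-.05,0,.05): 
    q=proj('scene',p+[ -np.sin(-.172)*s,np.cos(.172)*s,dz]);print(dz,s,q.round(1),((q-[30,140])*2.3).round(0))
im=grab_frame('scene')[100:230,230:360];cv2.imwrite('pics/g2.png',cv2.resize(im,None,fx=4.6,fy=4.6,interpolation=cv2.INTER_CUBIC))
E
```

```text
0 -0.05 [278.5 181.4] [572.  95.]
0 0 [294.6 192.3] [609. 120.]
0 0.05 [311.5 203.8] [647. 147.]
0.013 -0.05 [278.  176.9] [570.  85.]
0.013 0 [294.3 187.9] [608. 110.]
0.013 0.05 [311.4 199.4] [647. 137.]
```

View pics/g2.png

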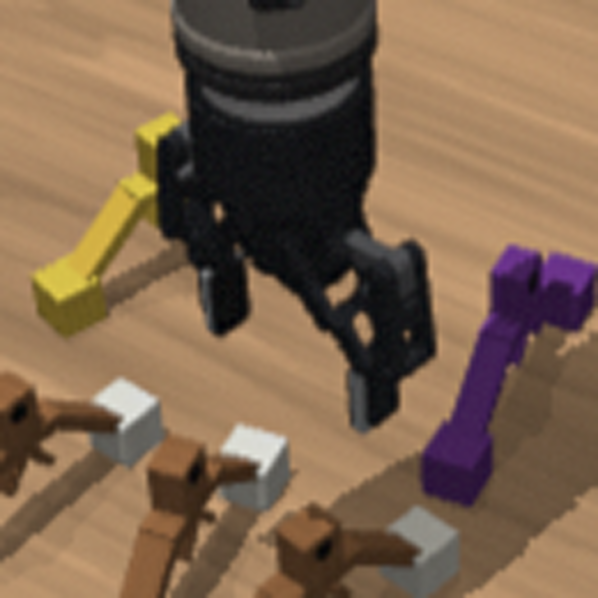

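apply_moves(series="0 0 0 0.03 0 0 0.5;0 0 0 0.055 0 0 0.5;0 0 0 0.07 0 0 0.5;0 0 0 0.07 0 0 0.5")

```text
clock: 2.0
tcp_pos: [0.5212, -0.205, 0.092]
orientation: [-2.129, 0.185, 2.133]
contact_force: [-0.4, 0.0, 0.5]
grip_width: 0.0428
```

```bash
python3 - <<'E'
from h import *
p=np.array(get_obs()['tcp_pos']);print(p)
for s in(-.0215,0,.0215): 
    q=proj('scene',p+[ -np.sin(-.172)*s,np.cos(.172)*s,0.006]);print(s,q.round(1),((q-[230,140])*4.6).round(0))
im=grab_frame('scene')[140:270,230:360];cv2.imwrite('pics/g3.png',cv2.resize(im,None,fx=4.6,fy=4.6,interpolation=cv2.INTER_CUBIC))
E
```

```text
[ 0.52119604 -0.20498549  0.09202996]
-0.0215 [289.8 208.5] [275. 315.]
0 [296.5 213.3] [306. 337.]
0.0215 [303.4 218.1] [337. 359.]
```

View pics/g3.png

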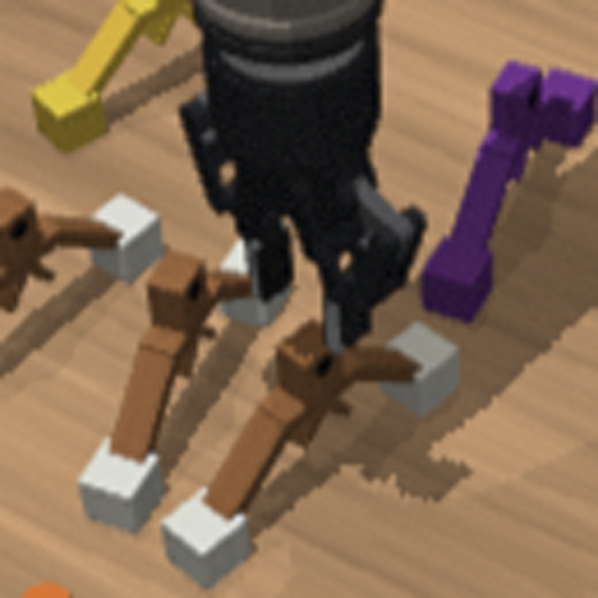

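apply_moves(series="0 0 0 0.021 0 0 0.5;0 0 0 0.021 0 0 0.5;0 0 0 0.021 0 0 0.1;0 0 0 0.021 0 0 0.1;0 0 0 0.021 0 0 0.1;0 0 0 0.021 0 0 0.1", force=40)

```text
clock: 2.8
tcp_pos: [0.5229, -0.2051, 0.0731]
orientation: [-2.134, 0.185, 2.13]
contact_force: [-1.1, -1.6, 6.1]
grip_width: 0.0175
```

```bash
python3 - <<'E'
from h import *
o=get_obs();p=np.array(o['tcp_pos']);print(p,o['contact_force'],o['moment'])
im=grab_frame('scene')[140:270,230:360];cv2.imwrite('pics/g4.png',cv2.resize(im,None,fx=4.6,fy=4.6,interpolation=cv2.INTER_CUBIC))
E
```

```text
[ 0.52288781 -0.20513841  0.07306305] [-1.09751942 -1.57558361  6.11885431] [-0.13603574  0.29766513  0.01752736]
```

View pics/g4.png

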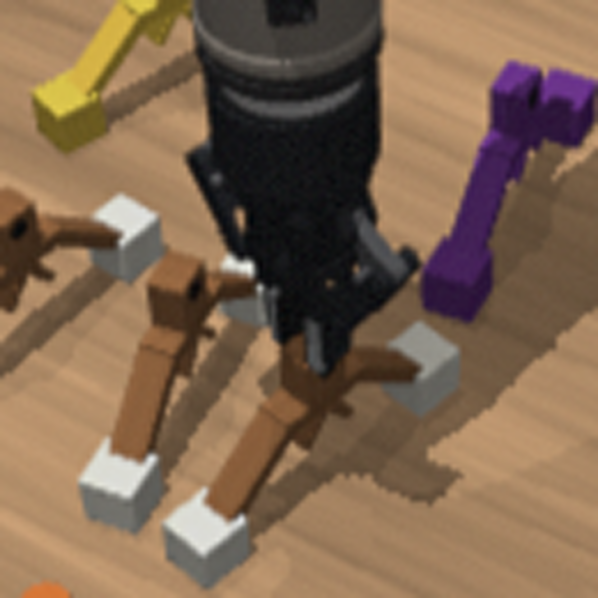

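apply_moves(series="0 0 0 -0.02 0 0 0.1;0 0 0 -0.06 0 0 0.1;0 0 0 -0.1 0 0 0.1;0 0 0 -0.1 0 0 0.1")

```text
clock: 3.35
tcp_pos: [0.5244, -0.2051, 0.1752]
orientation: [-2.139, 0.185, 2.125]
contact_force: [0.3, 0.3, -1.7]
grip_width: 0.0176
```

```bash
python3 - <<'E'
from h import *
o=get_obs();p=np.array(o['tcp_pos']);print(p,o['contact_force'],o['moment'],o['grip_width'])
a=grab_frame('top')[190:320,300:430]
im=grab_frame('scene')[110:240,220:350];cv2.imwrite('pics/g5.png',cv2.resize(np.hstack([im,a]),None,fx=3,fy=3,interpolation=cv2.INTER_CUBIC))
goal(.4727,.0335,.13,-.11)
E
```

```text
[ 0.52438809 -0.20514504  0.17520275] [ 0.33110788  0.27229922 -1.70311188] [-0.00716299 -0.11304724  0.03001423] 0.017613127480983183
t=3.450 turn [-0.062 -0.     0.   ] shift [ 0.0417 -0.2259  0.0892] rot rows 0.3 shift rows 3.9
```

View pics/g5.png

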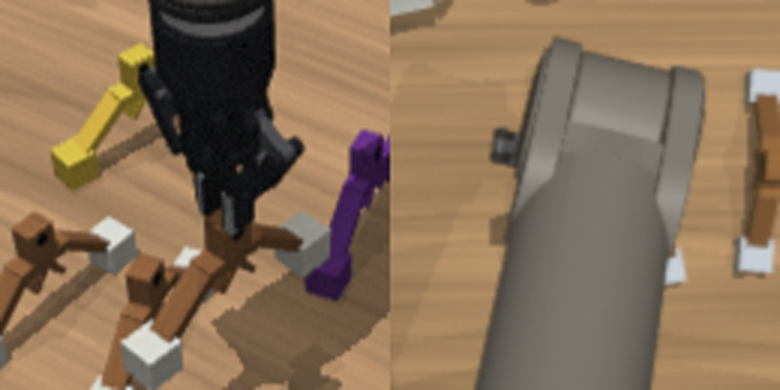

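apply_moves(series="-0.06 0 0 -0.005 -0.06 0.024 0.1;-0.06 0 0 0 -0.12 0.047 0.1;-0.06 0 0 0.005 -0.18 0.07 0.1;-0.06 0 0 0.01 -0.226 0.088 0.1;-0.06 0 0 0.01 -0.226 0.088 0.1;-0.06 0 0 0.01 -0.226 0.088 0.1")

```text
clock: 4.2
tcp_pos: [0.4734, 0.0326, 0.1607]
orientation: [-2.162, 0.122, 2.167]
contact_force: [-0.1, -0.5, -2.1]
grip_width: 0.0177
```

```bash
python3 - <<'E'
from h import *
o=get_obs();p=np.array(o['tcp_pos']);print(p,o['contact_force'],o['moment'],o['grip_width'])
a=grab_frame('top')[205:335,205:335]
im=grab_frame('scene')[190:320,335:465];cv2.imwrite('pics/g6.png',cv2.resize(np.hstack([im,a]),None,fx=3,fy=3,interpolation=cv2.INTER_CUBIC))
goal(.4737,.0332,.113,-.112)
E
```

```text
[0.47336478 0.03263656 0.16073423] [-0.12387685 -0.48627471 -2.07159169] [-0.04075341 -0.01407162 -0.02757811] 0.017693441550195477
t=4.300 turn [-0.003  0.001 -0.001] shift [ 0.0482 -0.0016  0.0004] rot rows 0.0 shift rows 0.8
```

View pics/g6.png

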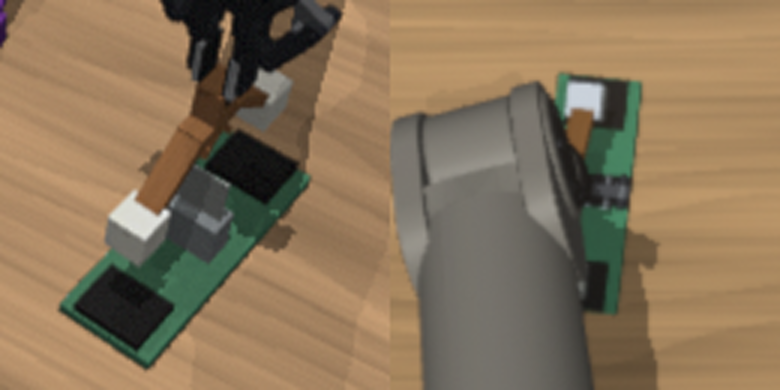

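```bash
python3 - <<'E'
from h import *
z=.1607-.0731+.03
s=ray('scene',381.3,260.7,z);t=ray('top',269.3,238.0,z);print(s,t,(s+t)/2)
e=(s+t)/2-.079*np.array([np.cos(-.112),np.sin(-.112),0]);print('yoke centre est',e,get_obs()['tcp_pos'])
E
```

```text
[0.54929532 0.02371256 0.1176    ] [0.54869893 0.02116707 0.1176    ] [0.54899713 0.02243982 0.1176    ]
yoke centre est [0.4704921  0.03126933 0.1176    ] [0.47396479 0.03164714 0.16116656]
```

apply_moves(series="0 0 0 0.015 -0.002 -0.001 0.1;0 0 0 0.03 -0.002 -0.001 0.1;0 0 0 0.04 -0.002 -0.001 0.1;0 0 0 0.045 -0.002 -0.001 0.1;0 0 0 0.045 -0.002 -0.001 0.1")

```text
clock: 4.92
tcp_pos: [0.4752, 0.035, 0.1164]
orientation: [-2.163, 0.122, 2.165]
contact_force: [-0.5, -0.4, -2.2]
grip_width: 0.0174
```

```bash
python3 - <<'E'
from h import *
o=get_obs();p=np.array(o['tcp_pos']);print(p,o['contact_force'],o['moment'],o['grip_width'])
im=grab_frame('scene')[200:310,345:455];cv2.imwrite('pics/g7.png',cv2.resize(im,None,fx=5,fy=5,interpolation=cv2.INTER_CUBIC))
E
```

```text
[0.47517067 0.03502603 0.11640605] [-0.4998655  -0.35333727 -2.18939581] [ 0.0286244  -0.04213641  0.04549494] 0.017438149251540417
```

View pics/g7.png

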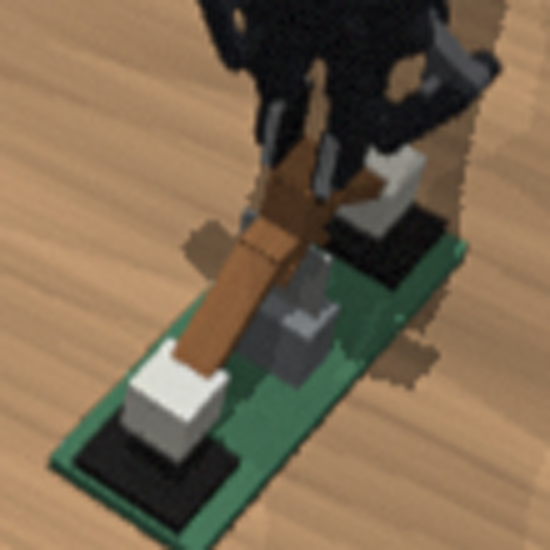

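apply_moves(series="0 0 0 0.003 0 0 0.1;0 0 0 0.005 0 0 0.1;0 0 0 0.005 0 0 0.1")

```text
clock: 5.35
tcp_pos: [0.4751, 0.0352, 0.1119]
orientation: [-2.163, 0.121, 2.164]
contact_force: [-1.4, 0.8, 1.9]
grip_width: 0.0172
```

apply_moves(series="0 0 0 -0.001 0 0 0.3;0 0 0 -0.001 0 0 0.5;0 0 0 -0.001 0 0 0.6;0 0 0 -0.02 0 0 0.6;0 0 0 -0.05 0 0 0.6;0 0 0 -0.07 0 0 0.6;0 0 0 -0.07 0 0 0.6;0 0 0 -0.07 0 0 0.6")

```text
clock: 6.35
tcp_pos: [0.4749, 0.035, 0.1811]
orientation: [-2.163, 0.122, 2.165]
contact_force: [-0.3, 0.3, -0.5]
grip_width: 0.0512
```

```bash
python3 - <<'E'
from h import *
o=get_obs();p=np.array(o['tcp_pos']);print(p,o['contact_force'],o['moment'],o['grip_width'])
im=grab_frame('scene')[200:310,345:455];cv2.imwrite('pics/g8.png',cv2.resize(im,None,fx=5,fy=5,interpolation=cv2.INTER_CUBIC))
E
```

```text
[0.47489859 0.03495314 0.18108262] [-0.34864975  0.26011703 -0.48720589] [ 0.03063746 -0.03986596 -0.01445418] 0.0512449289051695
```

View pics/g8.png

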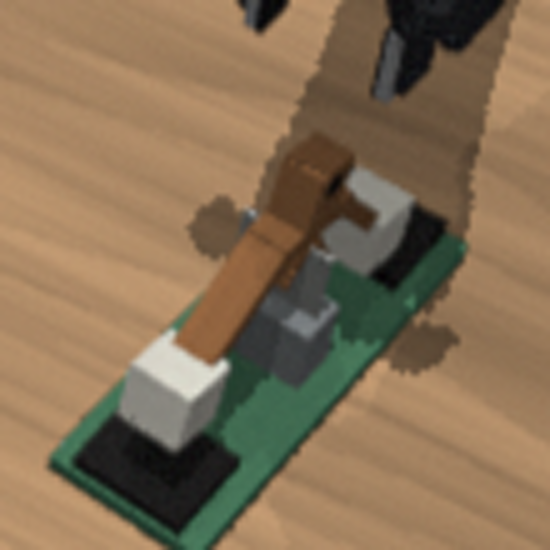

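apply_moves(series="0 0 0 0 0 0 0.6;0 0 0 0 0 0 0.6;0 0 0 0 0 0 0.6;0 0 0 0 0 0 0.6")

```text
clock: 6.9
tcp_pos: [0.4754, 0.0351, 0.1817]
orientation: [-2.164, 0.121, 2.164]
contact_force: [0.4, 0.4, 0.2]
grip_width: 0.0512
```

```bash
python3 - <<'E'
from h import *
im=grab_frame('scene')[200:310,345:455];cv2.imwrite('pics/g9.png',cv2.resize(im,None,fx=5,fy=5,interpolation=cv2.INTER_CUBIC))
E
```

```text
(no output)
```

View pics/g9.png

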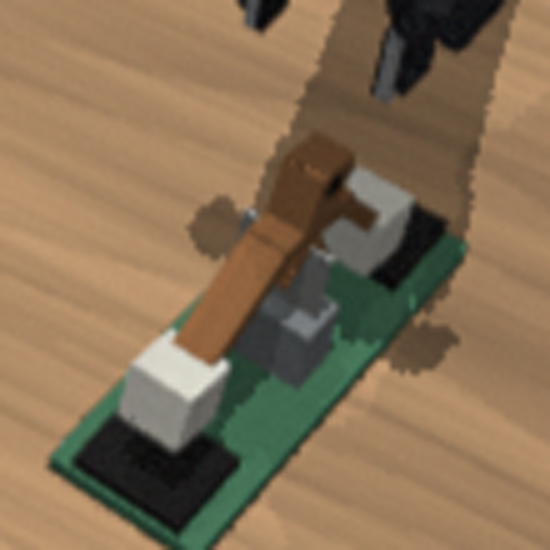

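```bash
python3 - <<'E'
from h import *
E=np.array([.4745,.0358,.092]);Rz=Ro.from_rotvec([0,0,-.112])
for th in(-12,0,12):
    R=Rz*Ro.from_rotvec([0,np.radians(th),0])
    out=[]
    for b in(1,-1):
        for p in([b*78,0,30],[b*78+15,15,0],[b*78+15,-15,0],[b*78+15,15,30],[b*78+15,-15,30]):
            q=E+R.apply((np.array(p)-[0,0,54])/1000);out.append(((proj('scene',q)-[345,200]+.5)*5).round(0).tolist())
    q=E+R.apply([0,0,.044]);print(th,out[:5],'\n   far',out[5:],'tabtop',((proj('scene',q)-[345,200]+.5)*5).round(0))
E
```

```text
-12 [[176.0, 368.0], [171.0, 456.0], [112.0, 418.0], [186.0, 405.0], [126.0, 367.0]] 
   far [[366.0, 198.0], [361.0, 278.0], [305.0, 246.0], [378.0, 229.0], [321.0, 196.0]] tabtop [314. 158.]
0 [[177.0, 386.0], [179.0, 469.0], [121.0, 431.0], [186.0, 428.0], [127.0, 390.0]] 
   far [[379.0, 166.0], [380.0, 245.0], [323.0, 213.0], [390.0, 203.0], [332.0, 170.0]] tabtop [302. 170.]
12 [[183.0, 398.0], [194.0, 473.0], [137.0, 435.0], [192.0, 443.0], [133.0, 406.0]] 
   far [[389.0, 137.0], [396.0, 212.0], [340.0, 180.0], [399.0, 178.0], [341.0, 145.0]] tabtop [290. 184.]
```

```bash
python3 - <<'E'
from h import *
E=np.array([.4751,.0352,.092]);R=Ro.from_rotvec([0,0,-.112])*Ro.from_rotvec([0,-.21,0])
for d in(.07,.02):
    p=E+R.apply([0,0,d]);print(p);goal(*p,-.112,.21)
E
```

```text
[0.46059923 0.03683091 0.16046216]
t=6.950 turn [-0.    0.21 -0.  ] shift [ 0.0213 -0.0001  0.0149] rot rows 1.1 shift rows 0.4
[0.47095692 0.03566597 0.11156062]
t=6.950 turn [-0.    0.21 -0.  ] shift [ 0.0702 -0.0001  0.0045] rot rows 1.1 shift rows 1.1
```

apply_moves(series="0 0.12 0 0.01 0 0.01 0.6;0 0.21 0 0.021 0 0.015 0.6;0 0.21 0 0.045 0 0.01 0.6;0 0.21 0 0.06 0 0.007 0.6;0 0.21 0 0.07 0 0.005 0.6;0 0.21 0 0.07 0 0.005 0.6;0 0.21 0 0.07 0 0.005 0.3;0 0.21 0 0.07 0 0.005 0.1;0 0.21 0 0.07 0 0.005 0.1;0 0.21 0 0.07 0 0.005 0.1")

```text
clock: 8.2
tcp_pos: [0.471, 0.0356, 0.1124]
orientation: [-2.386, 0.134, 1.928]
contact_force: [-2.1, -1.0, 6.2]
grip_width: 0.0165
```

apply_moves(series="0 0 0 -0.015 0 0 0.1;0 0 0 -0.045 0 -0.006 0.1;0 0 0 -0.07 0 -0.01 0.1;0 0 0 -0.07 0 -0.01 0.1")

```text
clock: 8.7
tcp_pos: [0.4666, 0.0366, 0.1844]
orientation: [-2.388, 0.133, 1.925]
contact_force: [0.4, -0.1, -1.6]
grip_width: 0.0165
```

```bash
python3 - <<'E'
from h import *
o=get_obs();p=np.array(o['tcp_pos']);print(p,o['contact_force'],o['moment'],o['grip_width'])
im=grab_frame('scene')[170:300,335:465];cv2.imwrite('pics/g10.png',cv2.resize(im,None,fx=4,fy=4,interpolation=cv2.INTER_CUBIC))
E
```

```text
[0.46656861 0.03657156 0.18443586] [ 0.42472195 -0.07791167 -1.61315703] [ 0.07582339  0.24867792 -0.04738089] 0.016539742488978368
```

View pics/g10.png

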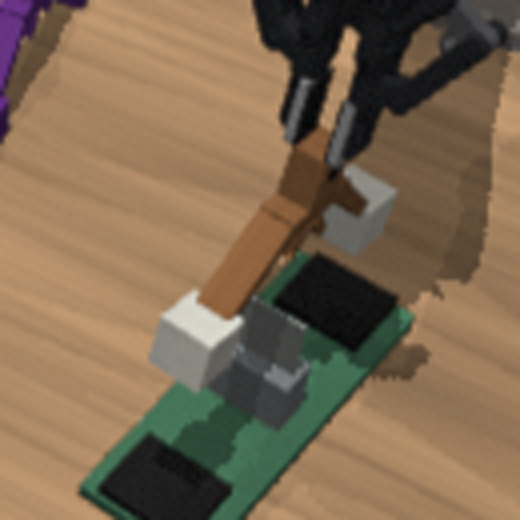

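```bash
python3 - <<'E'
from h import *
goal(.5288,.3720,.15,-.086)
goal(.5288,.3720,.081,-.086)
print(ray('top',208,175,.07))
E
```

```text
t=8.750 turn [-0.026 -0.211 -0.002] shift [ 0.0377 -0.3407 -0.0176] rot rows 1.1 shift rows 5.5
t=8.750 turn [-0.026 -0.211 -0.002] shift [ 0.1051 -0.3406 -0.0031] rot rows 1.1 shift rows 5.7
[0.72687899 0.19344849 0.07      ]
```

apply_moves(series="-0.01 -0.1 0 0 -0.05 -0.005 0.1;-0.026 -0.211 -0.002 0.01 -0.11 -0.01 0.1;-0.026 -0.211 -0.002 0.02 -0.17 -0.013 0.1;-0.026 -0.211 -0.002 0.03 -0.23 -0.015 0.1;-0.026 -0.211 -0.002 0.037 -0.29 -0.017 0.1;-0.026 -0.211 -0.002 0.038 -0.341 -0.018 0.1;-0.026 -0.211 -0.002 0.038 -0.341 -0.018 0.1;-0.026 -0.211 -0.002 0.038 -0.341 -0.018 0.1")

```text
clock: 9.75
tcp_pos: [0.5284, 0.371, 0.1471]
orientation: [-2.175, 0.097, 2.182]
contact_force: [0.6, -0.9, -1.7]
grip_width: 0.0162
```

```bash
python3 - <<'E'
from h import *
o=get_obs();p=np.array(o['tcp_pos']);print(p,o['contact_force'],o['moment'],o['grip_width'])
im=grab_frame('scene')[250:430,440:620];a=grab_frame('top')[160:340,70:250];cv2.imwrite('pics/g11.png',cv2.resize(np.hstack([im,a]),None,fx=2.2,fy=2.2,interpolation=cv2.INTER_CUBIC))
goal(.5288,.3720,.081,-.086)
E
```

```text
[0.52841104 0.370986   0.14708986] [ 0.60095885 -0.90413907 -1.66831939] [-0.06545818 -0.08324436 -0.05496486] 0.01617698257103479
t=9.850 turn [-0.002  0.002 -0.003] shift [ 0.067  -0.0021  0.0005] rot rows 0.0 shift rows 1.1
```

View pics/g11.png

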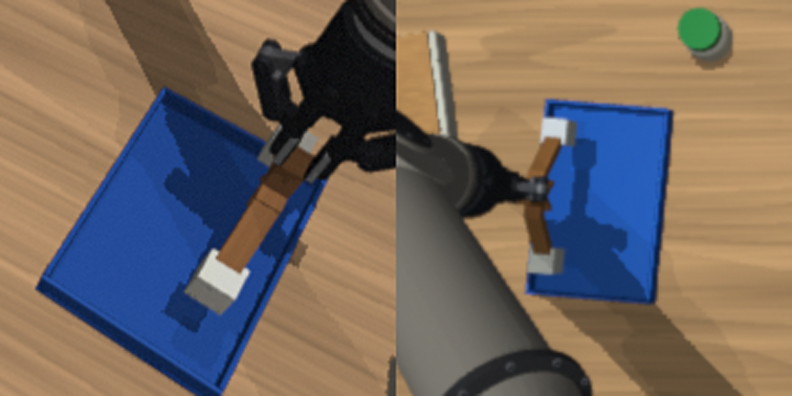

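apply_moves(series="0 0 0 0.025 0.002 0 0.1;0 0 0 0.05 0.002 0 0.1;0 0 0 0.06 0.002 0 0.1;0 0 0 0.064 0.002 0 0.1;0 0 0 0.064 0.002 0 0.1")

```text
clock: 10.48
tcp_pos: [0.5294, 0.3701, 0.0855]
orientation: [-2.177, 0.095, 2.178]
contact_force: [0.3, 0.2, -1.3]
grip_width: 0.0161
```

apply_moves(series="0 0 0 0.003 0 0 0.1;0 0 0 0.005 0 0 0.1;0 0 0 0.005 0 0 0.1")

```text
clock: 10.85
tcp_pos: [0.5289, 0.3702, 0.08]
orientation: [-2.177, 0.095, 2.179]
contact_force: [0.1, 0.1, -2.4]
grip_width: 0.0164
```

apply_moves(series="0 0 0 0.002 0 0 0.1;0 0 0 0.003 0 0 0.1;0 0 0 0.003 0 0 0.1")

```text
clock: 11.22
tcp_pos: [0.5294, 0.3712, 0.079]
orientation: [-2.178, 0.093, 2.176]
contact_force: [-3.4, -1.6, 10.5]
grip_width: 0.0161
```

apply_moves(series="0 0 0 -0.001 0 0 0.2;0 0 0 -0.001 0 0 0.4;0 0 0 -0.001 0 0 0.5;0 0 0 -0.03 0 0 0.5;0 0 0 -0.08 0 0 0.5;0 0 0 -0.1 0 0 0.5")

```text
clock: 11.98
tcp_pos: [0.5302, 0.3713, 0.1799]
orientation: [-2.179, 0.092, 2.174]
contact_force: [-0.1, 0.8, -0.8]
grip_width: 0.0429
```

```bash
python3 - <<'E'
from h import *
o=get_obs();p=np.array(o['tcp_pos']);print(p,o['contact_force'],o['grip_width'])
goal(.5184,-.2888,.17,.186)
goal(.5184,-.2888,.071,.186)
im=grab_frame('scene')[250:430,440:620];cv2.imwrite('pics/g12.png',cv2.resize(im,None,fx=3,fy=3,interpolation=cv2.INTER_CUBIC))
E
```

```text
[0.53020429 0.37130962 0.17992748] [-0.05373192  0.80544654 -0.75222249] 0.04288342469647562
t=11.975 turn [-0.272 -0.002  0.002] shift [ 0.0085  0.6587 -0.0451] rot rows 1.5 shift rows 10.6
t=11.975 turn [-0.272 -0.002  0.002] shift [ 0.1075  0.6589 -0.0449] rot rows 1.5 shift rows 10.7
```

View pics/g12.png

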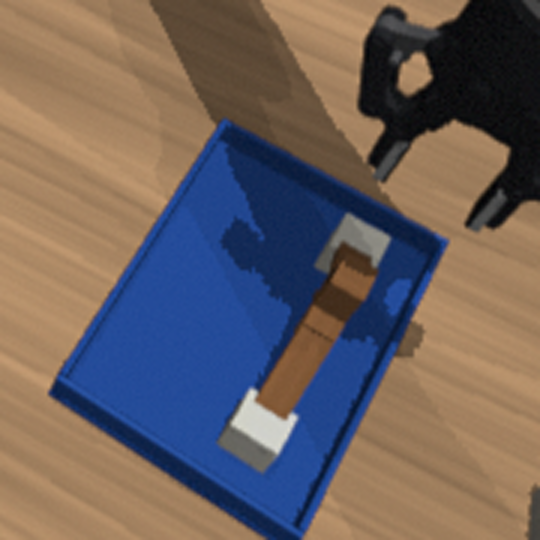

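apply_moves(series="-0.272 0 0 0.008 0.659 -0.045 0.6;-0.272 0 0 0.008 0.659 -0.045 0.6;-0.272 0 0 0.008 0.659 -0.045 0.6;-0.272 0 0 0.008 0.659 -0.045 0.6;-0.272 0 0 0.008 0.659 -0.045 0.6;-0.272 0 0 0.008 0.659 -0.045 0.6;-0.272 0 0 0.008 0.659 -0.045 0.6;-0.272 0 0 0.008 0.659 -0.045 0.6;-0.272 0 0 0.008 0.659 -0.045 0.6;-0.272 0 0 0.008 0.659 -0.045 0.6;-0.272 0 0 0.008 0.659 -0.045 0.6;-0.272 0 0 0.008 0.659 -0.045 0.6")

```text
clock: 13.52
tcp_pos: [0.5152, -0.294, 0.1677]
orientation: [2.123, 0.191, -2.131]
contact_force: [0.1, 0.5, -0.3]
grip_width: 0.051
```

```bash
python3 - <<'E'
from h import *
print(get_obs()['joints'].round(2))
goal(.5184,-.2888,.092,.186)
goal(.5184,-.2888,.073,.186)
im=grab_frame('scene')[130:260,200:330];cv2.imwrite('pics/g13.png',cv2.resize(im,None,fx=4,fy=4,interpolation=cv2.INTER_CUBIC))
E
```

```text
[ 0.52  0.39 -0.14  1.79  0.07  0.97 -1.04]
t=13.525 turn [-0.006  0.004 -0.001] shift [ 0.0757 -0.0046 -0.0044] rot rows 0.0 shift rows 1.2
t=13.525 turn [-0.006  0.004 -0.001] shift [ 0.0947 -0.0046 -0.0045] rot rows 0.0 shift rows 1.5
```

View pics/g13.png

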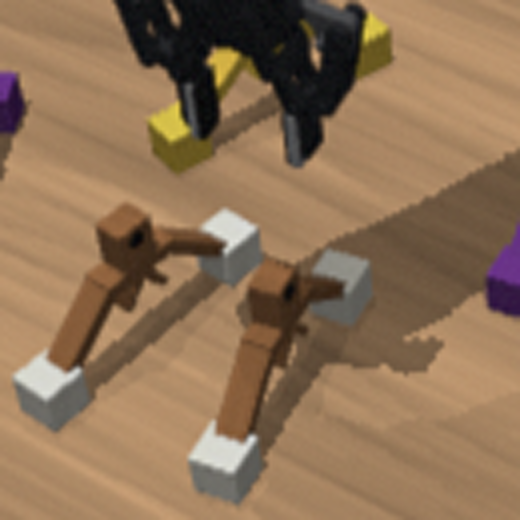

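apply_moves(series="0 0 0 0.03 -0.005 -0.004 0.5;0 0 0 0.06 -0.005 -0.004 0.5;0 0 0 0.085 -0.005 -0.004 0.5;0 0 0 0.094 -0.005 -0.004 0.5;0 0 0 0.094 -0.005 -0.004 0.5;0 0 0 0.094 -0.005 -0.004 0.3;0 0 0 0.094 -0.005 -0.004 0.1;0 0 0 0.094 -0.005 -0.004 0.1;0 0 0 0.094 -0.005 -0.004 0.1")

```text
clock: 14.7
tcp_pos: [0.5201, -0.2848, 0.0757]
orientation: [2.123, 0.197, -2.124]
contact_force: [0.6, 0.4, -0.3]
grip_width: 0.0085
```

apply_moves(series="0 0 0 -0.02 0 0 0.1;0 0 0 -0.06 0 0 0.1;0 0 0 -0.1 0 0 0.1;0 0 0 -0.1 0 0 0.1")

```text
clock: 15.2
tcp_pos: [0.5224, -0.2856, 0.179]
orientation: [2.128, 0.193, -2.117]
contact_force: [0.2, 0.1, -0.0]
grip_width: 0.0086
```

```bash
python3 - <<'E'
from h import *
o=get_obs();print(o['tcp_pos'],o['contact_force'],o['moment'],o['grip_width'])
goal(.4745,.0345,.16,-.112)
im=grab_frame('scene')[110:240,200:330];cv2.imwrite('pics/g14.png',cv2.resize(im,None,fx=4,fy=4,interpolation=cv2.INTER_CUBIC))
E
```

```text
[ 0.5223576  -0.28561232  0.17902198] [ 0.21436606  0.14079123 -0.04800569] [0.06220146 0.01566124 0.02723946] 0.008600712311965393
t=15.200 turn [ 0.298 -0.005 -0.004] shift [ 0.0176 -0.3235 -0.0119] rot rows 1.6 shift rows 5.2
```

View pics/g14.png

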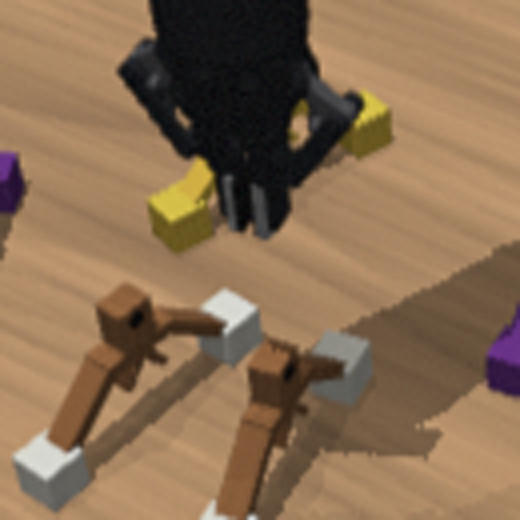

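```bash
python3 - <<'E'
from h import *
p=np.array(get_obs()['tcp_pos'])
for d in([0,0,0],[.011,0,0],[-.011,0,0],[0,0,.01],[0,.004,0]):
    q=proj('scene',p+d);print(d,q.round(1),((q-[240,140]+.5)*10).round(0))
im=grab_frame('scene')[140:200,235:295];cv2.imwrite('pics/g15.png',cv2.resize(im,None,fx=10,fy=10,interpolation=cv2.INTER_CUBIC))
E
```

```text
[0, 0, 0] [264.7 173.7] [252. 342.]
[0.011, 0, 0] [261.6 176.6] [221. 371.]
[-0.011, 0, 0] [267.8 170.8] [283. 313.]
[0, 0, 0.01] [264.3 170.2] [248. 307.]
[0, 0.004, 0] [266.2 174.4] [267. 349.]
```

View pics/g15.png

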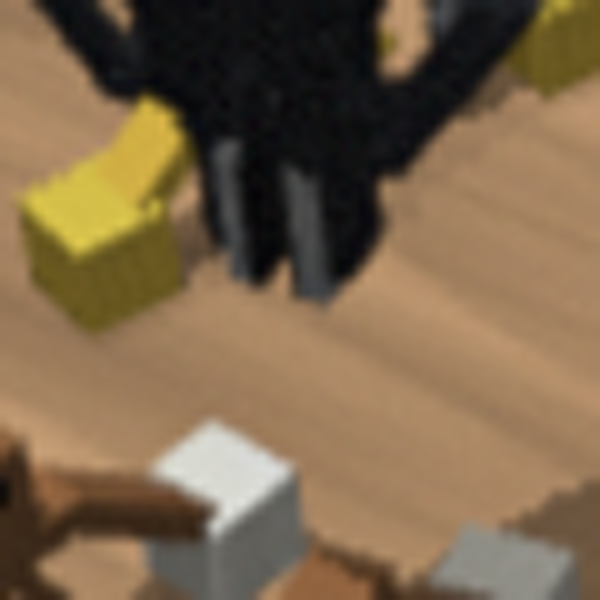

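```bash
python3 - <<'E'
from h import *
goal(.5195,-.287,.1,.186)
goal(.5195,-.287,.055,.186)
E
```

```text
t=15.300 turn [-0.     0.001 -0.001] shift [0.0754 0.0022 0.0009] rot rows 0.0 shift rows 1.2
t=15.300 turn [-0.     0.001 -0.001] shift [0.1204 0.0022 0.0009] rot rows 0.0 shift rows 1.9
```

apply_moves(series="0 0 0 0 0.001 0.001 0.6;0 0 0 0.03 0.001 0.001 0.6;0 0 0 0.06 0.001 0.001 0.6;0 0 0 0.08 0.001 0.001 0.6;0 0 0 0.08 0.001 0.001 0.6")

```text
clock: 15.92
tcp_pos: [0.5172, -0.285, 0.0927]
orientation: [2.119, 0.2, -2.131]
contact_force: [-0.5, -0.0, 0.3]
grip_width: 0.0513
```

```bash
python3 - <<'E'
from h import *
print(get_obs()['tcp_pos'])
im=grab_frame('scene')[150:250,225:325];cv2.imwrite('pics/g16.png',cv2.resize(im,None,fx=6,fy=6,interpolation=cv2.INTER_CUBIC))
goal(.5195,-.287,.055,.186)
E
```

```text
[ 0.5171957  -0.28495703  0.09272408]
t=15.975 turn [-0.     0.004  0.001] shift [ 0.0392  0.0018 -0.001 ] rot rows 0.0 shift rows 0.6
```

View pics/g16.png

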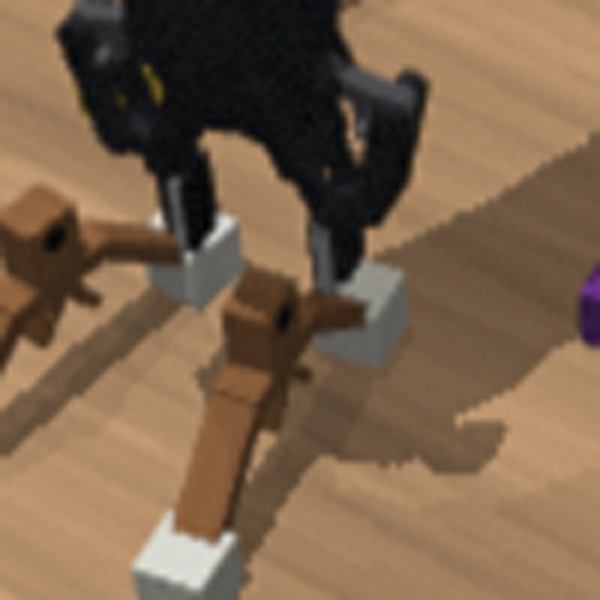

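apply_moves(series="0 0 0 0.01 0.004 -0.001 0.6;0 0 0 0.024 0.004 -0.001 0.6;0 0 0 0.033 0.004 -0.001 0.6;0 0 0 0.037 0.004 -0.001 0.6;0 0 0 0.037 0.004 -0.001 0.6")

```text
clock: 16.6
tcp_pos: [0.5208, -0.2894, 0.058]
orientation: [2.122, 0.198, -2.126]
contact_force: [0.4, 0.4, 0.2]
grip_width: 0.0513
```

```bash
python3 - <<'E'
from h import *
print(get_obs()['tcp_pos'])
im=grab_frame('scene')[150:250,225:325];cv2.imwrite('pics/g17.png',cv2.resize(im,None,fx=6,fy=6,interpolation=cv2.INTER_CUBIC))
E
```

```text
[ 0.52076926 -0.28940895  0.0580423 ]
```

View pics/g17.png

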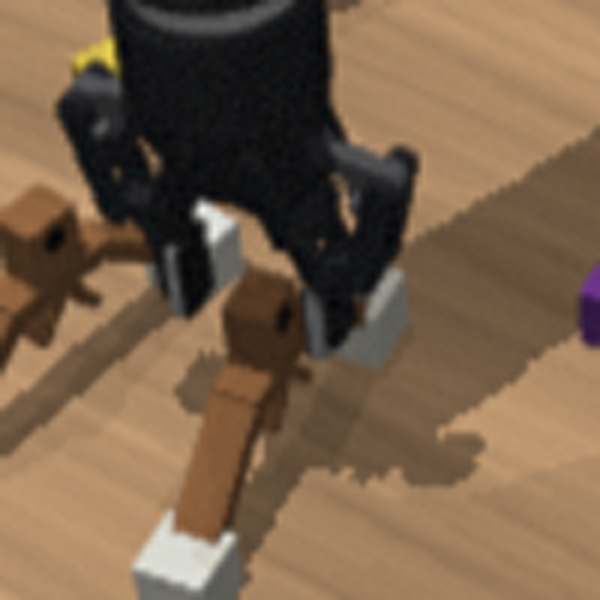

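apply_moves(series="0 0 0 0.005 0 0 0.6;0 0 0 0.005 0 0 0.3;0 0 0 0.005 0 0 0.1;0 0 0 0.005 0 0 0.1;0 0 0 0.005 0 0 0.1;0 0 0 0.005 0 0 0.1")

```text
clock: 17.4
tcp_pos: [0.521, -0.2897, 0.0535]
orientation: [2.123, 0.197, -2.125]
contact_force: [0.1, -0.4, -0.5]
grip_width: 0.019
```

```bash
python3 - <<'E'
from h import *
print(get_obs()['tcp_pos'])
im=grab_frame('scene')[150:250,225:325];cv2.imwrite('pics/g18.png',cv2.resize(im,None,fx=6,fy=6,interpolation=cv2.INTER_CUBIC))
E
```

```text
[ 0.52102619 -0.28974126  0.05347423]
```

View pics/g18.png

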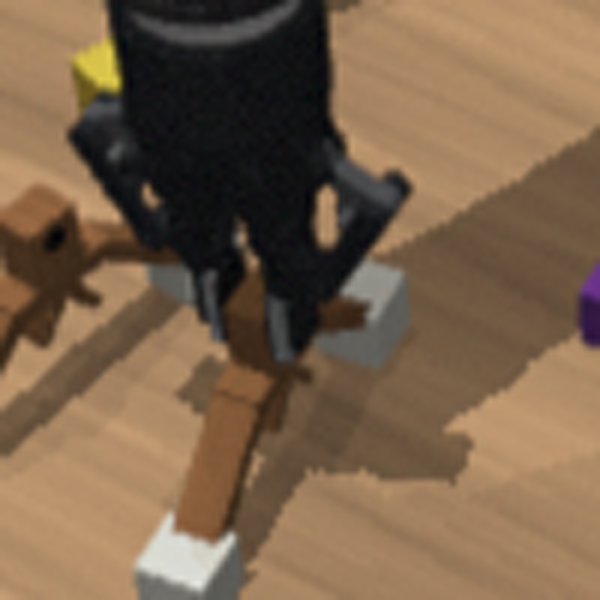

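apply_moves(series="0 0 0 -0.02 0 0 0.1;0 0 0 -0.06 0 0 0.1;0 0 0 -0.11 0 0 0.1;0 0 0 -0.11 0 0 0.1")

```text
clock: 17.95
tcp_pos: [0.5236, -0.2904, 0.1674]
orientation: [2.128, 0.193, -2.116]
contact_force: [0.3, -0.1, -1.9]
grip_width: 0.0189
```

```bash
python3 - <<'E'
from h import *
o=get_obs();print(o['tcp_pos'],o['contact_force'],o['moment'],o['grip_width'])
goal(.476,.035,.145,-.112)
E
```

```text
[ 0.52361353 -0.2904364   0.1673994 ] [ 0.26595827 -0.11474532 -1.92721871] [-0.04535649 -0.03473769  0.03476535] 0.018906246828885715
t=17.950 turn [ 0.298 -0.006 -0.004] shift [ 0.0209 -0.3287 -0.0132] rot rows 1.6 shift rows 5.3
```

apply_moves(series="0.05 0 0 0 -0.05 -0.002 0.1;0.12 0 0 0 -0.11 -0.004 0.1;0.2 -0.004 -0.002 0 -0.17 -0.007 0.1;0.298 -0.006 -0.004 0.01 -0.23 -0.009 0.1;0.298 -0.006 -0.004 0.015 -0.29 -0.011 0.1;0.298 -0.006 -0.004 0.02 -0.329 -0.013 0.1;0.298 -0.006 -0.004 0.02 -0.329 -0.013 0.1;0.298 -0.006 -0.004 0.02 -0.329 -0.013 0.1")

```text
clock: 18.95
tcp_pos: [0.4724, 0.0355, 0.1424]
orientation: [-2.153, 0.12, 2.172]
contact_force: [0.4, -0.3, -1.6]
grip_width: 0.019
```

```bash
python3 - <<'E'
from h import *
o=get_obs();p=np.array(o['tcp_pos']);print(p,o['contact_force'],o['moment'],o['grip_width'])
a=grab_frame('top')[205:335,205:335]
im=grab_frame('scene')[190:320,335:465];cv2.imwrite('pics/g20.png',cv2.resize(np.hstack([im,a]),None,fx=3,fy=3,interpolation=cv2.INTER_CUBIC))
goal(.476,.035,.0965,-.112)
E
```

```text
[0.47236581 0.03546299 0.14240968] [ 0.40584211 -0.27933553 -1.63791651] [-0.07447093  0.02389805 -0.00717581] 0.019009061837431385
t=19.050 turn [-0.002  0.008  0.002] shift [ 0.0463 -0.0005 -0.0035] rot rows 0.0 shift rows 0.7
```

View pics/g20.png

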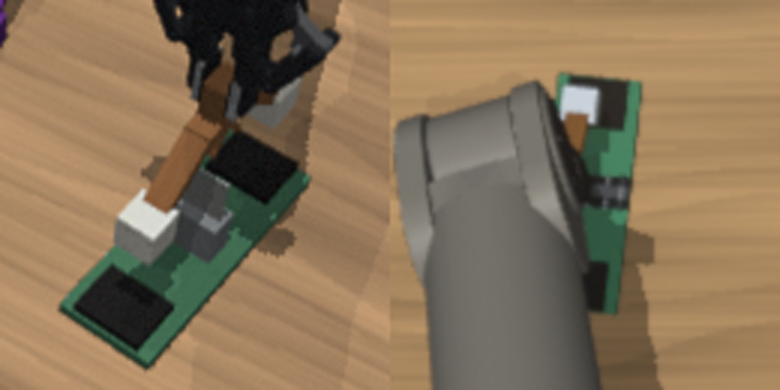

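```bash
python3 - <<'E'
from h import *
z=.119
s=ray('scene',383.3,260.7,z);t=ray('top',267.7,239.7,z)
for a in(s,t):print(a,a-.079*np.array([np.cos(-.112),np.sin(-.112),0]))
E
```

```text
[0.54812827 0.02746383 0.119     ] [0.46962324 0.03629334 0.119     ]
[0.54420894 0.02517814 0.119     ] [0.46570391 0.03400765 0.119     ]
```

apply_moves(series="0 0.008 0 0.01 0.001 -0.0045 0.1;0 0.008 0 0.025 0.001 -0.0045 0.1;0 0.008 0 0.036 0.001 -0.0045 0.1;0 0.008 0 0.043 0.001 -0.0045 0.1;0 0.008 0 0.044 0.001 -0.0045 0.1")

```text
clock: 19.68
tcp_pos: [0.4766, 0.0349, 0.0985]
orientation: [-2.162, 0.119, 2.163]
contact_force: [-0.3, 0.2, -1.9]
grip_width: 0.0192
```

apply_moves(series="0 0 0 0.003 0 0 0.1;0 0 0 0.004 0 0 0.1;0 0 0 0.004 0 0 0.1")

```text
clock: 20.05
tcp_pos: [0.4772, 0.0349, 0.0953]
orientation: [-2.164, 0.119, 2.162]
contact_force: [0.7, 0.9, -1.8]
grip_width: 0.0193
```

apply_moves(series="0 0 0 0.0015 0 0 0.1;0 0 0 0.003 0 0 0.1;0 0 0 0.003 0 0 0.1")

```text
clock: 20.42
tcp_pos: [0.4766, 0.0351, 0.093]
orientation: [-2.162, 0.119, 2.163]
contact_force: [-4.8, -0.0, 10.6]
grip_width: 0.0188
```

apply_moves(series="0 0 0 -0.001 0 0.001 0.1;0 0 0 -0.001 0 0.0015 0.3;0 0 0 -0.001 0 0.0015 0.5;0 0 0 -0.001 0 0.0015 0.6;0 0 0 -0.03 0 0 0.6;0 0 0 -0.06 0 0 0.6;0 0 0 -0.09 0 0 0.6;0 0 0 -0.09 0 0 0.6;0 0 0 -0.09 0 0 0.6;0 0 0 -0.09 0 0 0.6")

```text
clock: 21.68
tcp_pos: [0.4762, 0.0346, 0.1811]
orientation: [-2.161, 0.119, 2.164]
contact_force: [-0.0, 0.2, 0.2]
grip_width: 0.0511
```

```bash
python3 - <<'E'
from h import *
print(get_obs()['tcp_pos'])
im=grab_frame('scene')[200:310,345:455];cv2.imwrite('pics/g21.png',cv2.resize(im,None,fx=5,fy=5,interpolation=cv2.INTER_CUBIC))
E
```

```text
[0.47621203 0.0345564  0.18106918]
```

View pics/g21.png

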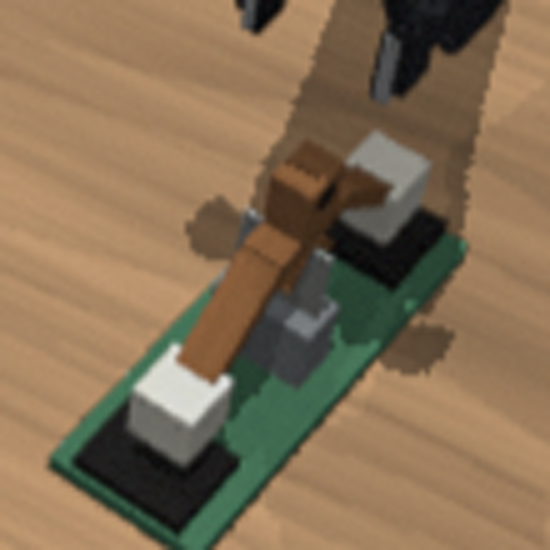

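```bash
python3 - <<'E'
from h import *
goal(.5307,-.391,.15,-.088)
E
```

```text
t=21.725 turn [-0.024  0.001  0.002] shift [ 0.0303  0.4169 -0.1017] rot rows 0.1 shift rows 6.9
```

apply_moves(series="-0.024 0 0 -0.01 0.06 -0.015 0.6;-0.024 0 0 -0.01 0.12 -0.03 0.6;-0.024 0 0 0 0.18 -0.045 0.6;-0.024 0 0 0.01 0.24 -0.06 0.6;-0.024 0 0 0.02 0.3 -0.075 0.6;-0.024 0 0 0.03 0.36 -0.09 0.6;-0.024 0 0 0.03 0.417 -0.102 0.6;-0.024 0 0 0.03 0.417 -0.102 0.6;-0.024 0 0 0.03 0.417 -0.102 0.6;-0.024 0 0 0.03 0.417 -0.102 0.6")

```text
clock: 22.98
tcp_pos: [0.5322, -0.3889, 0.151]
orientation: [-2.176, 0.089, 2.176]
contact_force: [0.3, -0.3, -0.5]
grip_width: 0.0513
```

```bash
python3 - <<'E'
from h import *
print(get_obs()['tcp_pos'])
goal(.5307,-.391,.095,-.088)
S=grab_frame('scene');T=grab_frame('top')
c=lambda im,r,cc,s:cv2.resize(im[r:r+100,cc:cc+100],(s,s),interpolation=cv2.INTER_CUBIC)
cv2.imwrite('pics/g22.png',np.hstack([c(S,205,350,390),c(T,220,220,390)]));cv2.imwrite('pics/g23.png',c(S,130,180,500))
E
```

```text
[ 0.53219892 -0.38888555  0.15099194]
t=22.975 turn [ 0.002 -0.     0.004] shift [0.056  0.0024 0.0013] rot rows 0.0 shift rows 0.9
```

View pics/g22.png

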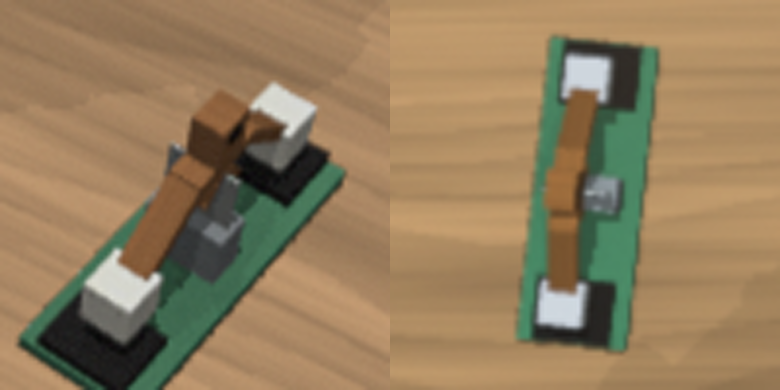

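View pics/g23.png

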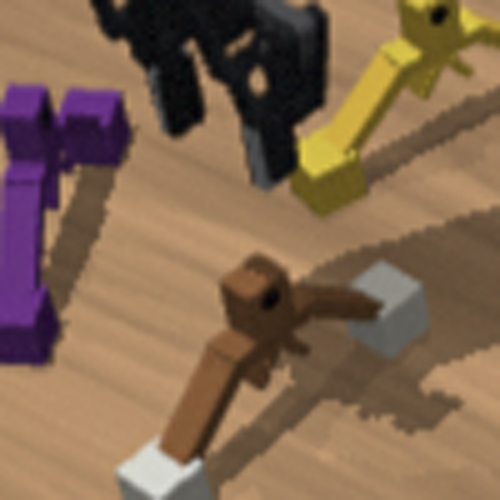

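```bash
python3 - <<'E'
from h import *
for n,a,b in(('top',(270,239.2),(263.6,297.2)),('scene',(380.8,277.1),(421.3,232.7))):
    p,q=ray(n,*a,.068),ray(n,*b,.068);print(n,p,q,(p+q)/2,np.linalg.norm(p-q),np.arctan2(*(p-q)[[1,0]]))
for z in (0.098,):
    print(ray('scene',180+255/5-.5,130+280/5-.5,z))
E
```

```text
top [0.54950297 0.02497558 0.068     ] [0.39384052 0.04271453 0.068     ] [0.47167174 0.03384506 0.068     ] 0.15666993620506958 -0.1134683272154087
scene [0.55175337 0.02900313 0.068     ] [0.39567876 0.04619781 0.068     ] [0.47371606 0.03760047 0.068     ] 0.15701891316826586 -0.10972714251088994
[ 0.53277487 -0.38781832  0.098     ]
```

```bash
python3 - <<'E'
from h import *
print(ray('top',279.0,269.5,.05))
T=cv2.imread('pics/top0.png');T2=grab_frame('top');S=grab_frame('scene')
c=lambda im,r,cc,w,s:cv2.resize(im[r:r+w,cc:cc+w],(s,s),interpolation=cv2.INTER_CUBIC)
cv2.imwrite('pics/g24.png',np.hstack([c(T2,250,245,40,390),c(S,230,380,40,390)]))
E
```

```text
[0.46780917 0.00274183 0.05      ]
```

View pics/g24.png

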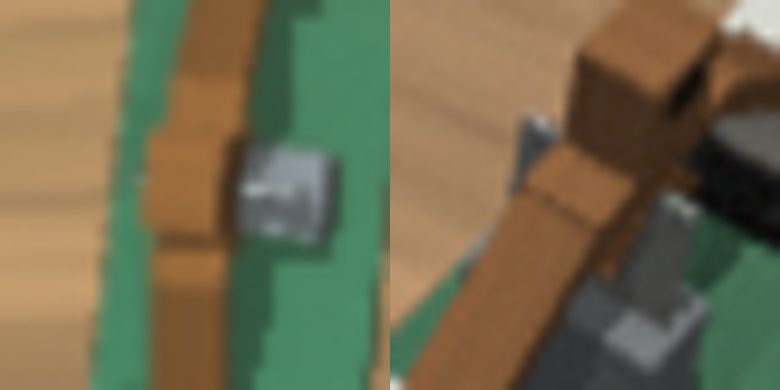

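```bash
python3 - <<'E'
from h import *
a,b=ray('top',277.8,269,.092),ray('top',258.9,268.2,.092);print(a,b,(a+b)/2)
a,b=ray('scene',380+302/9.75-.5,230+210/9.75-.5,.092),ray('scene',380+140/9.75-.5,230+120/9.75-.5,.092);print(a,b,(a+b)/2)
E
```

```text
[0.46849651 0.00193151 0.092     ] [0.47112993 0.05188928 0.092     ] [0.46981322 0.02691039 0.092     ]
[0.47502201 0.05527153 0.092     ] [0.47162597 0.0142718  0.092     ] [0.47332399 0.03477166 0.092     ]
```

apply_moves(series="0 0 0 0.03 0.002 0.001 0.6;0 0 0 0.056 0.002 0.001 0.6;0 0 0 0.065 0.002 0.001 0.6;0 0 0 0.065 0.002 0.001 0.6")

```text
clock: 23.68
tcp_pos: [0.5306, -0.3925, 0.0862]
orientation: [-2.175, 0.093, 2.175]
contact_force: [-0.5, -0.5, -0.0]
grip_width: 0.0512
```

```bash
python3 - <<'E'
from h import *
print(get_obs()['tcp_pos'])
goal(.5307,-.391,.054,-.088)
S=grab_frame('scene')
c=lambda im,r,cc,s:cv2.resize(im[r:r+100,cc:cc+100],(s,s),interpolation=cv2.INTER_CUBIC)
cv2.imwrite('pics/g25.png',c(S,130,180,600))
E
```

```text
[ 0.53057265 -0.39248471  0.08620479]
t=23.675 turn [ 0.    -0.     0.003] shift [ 0.0322 -0.0014  0.    ] rot rows 0.0 shift rows 0.5
```

View pics/g25.png

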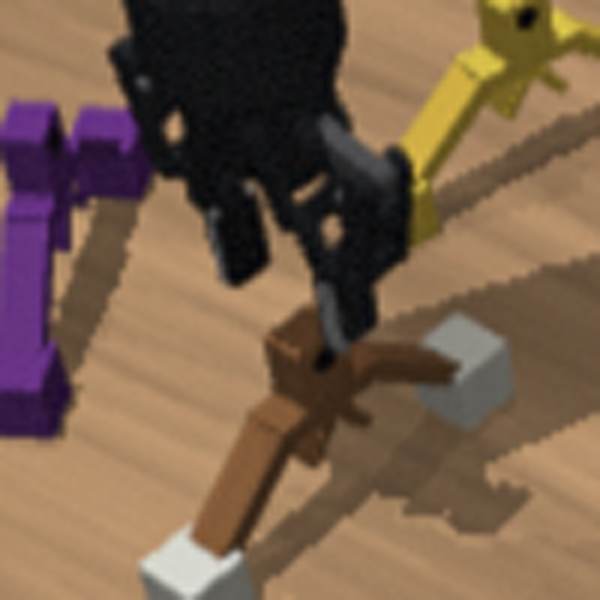

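apply_moves(series="0 0 0 0 -0.004 -0.001 0.6;0 0 0 0.012 -0.004 -0.001 0.6;0 0 0 0.025 -0.004 -0.001 0.6;0 0 0 0.032 -0.004 -0.001 0.6;0 0 0 0.032 -0.004 -0.001 0.6;0 0 0 0.032 -0.004 -0.001 0.3;0 0 0 0.032 -0.004 -0.001 0.1;0 0 0 0.032 -0.004 -0.001 0.1;0 0 0 0.032 -0.004 -0.001 0.1;0 0 0 0.032 -0.004 -0.001 0.1")

```text
clock: 24.98
tcp_pos: [0.5322, -0.3892, 0.0548]
orientation: [-2.177, 0.094, 2.174]
contact_force: [0.0, -0.8, 2.6]
grip_width: 0.0192
```

```bash
python3 - <<'E'
from h import *
print(get_obs()['tcp_pos'])
S=grab_frame('scene')
c=lambda im,r,cc,s:cv2.resize(im[r:r+100,cc:cc+100],(s,s),interpolation=cv2.INTER_CUBIC)
cv2.imwrite('pics/g26.png',c(S,130,180,600))
E
```

```text
[ 0.53223891 -0.3892497   0.05479054]
```

View pics/g26.png

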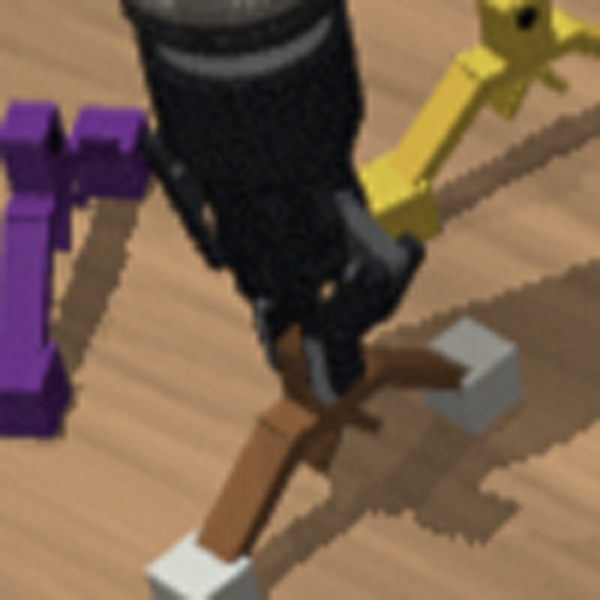

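apply_moves(series="0 0 0 -0.02 0 0 0.1;0 0 0 -0.07 0 0 0.1;0 0 0 -0.13 0 0 0.1;0 0 0 -0.19 0 0 0.1;0 0 0 -0.2 0 0 0.1;0 0 0 -0.2 0 0 0.1")

```text
clock: 25.78
tcp_pos: [0.5316, -0.3889, 0.2548]
orientation: [-2.177, 0.093, 2.174]
contact_force: [-0.1, -0.4, -3.0]
grip_width: 0.0189
```

```bash
python3 - <<'E'
from h import *
o=get_obs();print(o['tcp_pos'],o['contact_force'],o['grip_width'])
goal(.525,.2966,.25,-.086)
E
```

```text
[ 0.53159759 -0.38894031  0.25479455] [-0.06047945 -0.36012382 -2.98335523] 0.018923880521454543
t=25.775 turn [-0.002 -0.001  0.002] shift [ 0.0063 -0.6823  0.0668] rot rows 0.0 shift rows 11.0
```

apply_moves(series="0 0 0 0 -0.04 0.004 0.1;0 0 0 0 -0.1 0.01 0.1;0 0 0 0 -0.16 0.016 0.1;0 0 0 0 -0.22 0.022 0.1;0 0 0 0 -0.28 0.027 0.1;0 0 0 0 -0.34 0.033 0.1;0 0 0 0 -0.4 0.039 0.1;0 0 0 0 -0.46 0.045 0.1;0 0 0 0 -0.52 0.051 0.1;0 0 0 0 -0.58 0.057 0.1;0 0 0 0 -0.64 0.063 0.1;0 0 0 0 -0.682 0.067 0.1")

```text
clock: 27.28
tcp_pos: [0.5227, 0.2984, 0.253]
orientation: [-2.173, 0.092, 2.182]
contact_force: [-0.4, 0.0, -1.8]
grip_width: 0.0192
```

apply_moves(series="0 0 0 0.03 0 0 0.1;0 0 0 0.07 0 0 0.1;0 0 0 0.1 0 0 0.1;0 0 0 0.1 0 0 0.1")

```text
clock: 27.78
tcp_pos: [0.5219, 0.2941, 0.1512]
orientation: [-2.17, 0.099, 2.186]
contact_force: [-0.8, -0.5, -1.7]
grip_width: 0.0192
```

```bash
python3 - <<'E'
from h import *
o=get_obs();print(o['tcp_pos'],o['contact_force'],o['grip_width'])
goal(.525,.2966,.066,-.086)
im=grab_frame('scene')[250:430,440:620];T=grab_frame('top');a=T[160:340,70:250];cv2.imwrite('pics/g27.png',cv2.resize(np.hstack([im,a]),None,fx=2.2,fy=2.2,interpolation=cv2.INTER_CUBIC))
E
```

```text
[0.52192093 0.2940607  0.15119008] [-0.75294246 -0.53118999 -1.65286593] 0.01918523988061368
t=27.775 turn [-0.002  0.007 -0.003] shift [ 0.0852 -0.0031 -0.0035] rot rows 0.0 shift rows 1.4
```

View pics/g27.png

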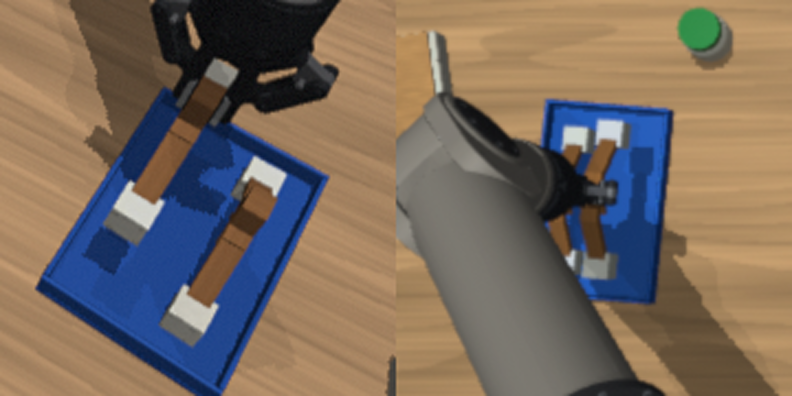

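apply_moves(series="0 0.007 0 0.025 -0.003 -0.003 0.1;0 0.007 0 0.055 -0.003 -0.003 0.1;0 0.007 0 0.075 -0.003 -0.003 0.1;0 0.007 0 0.083 -0.003 -0.003 0.1;0 0.007 0 0.083 -0.003 -0.003 0.1")

```text
clock: 28.5
tcp_pos: [0.5287, 0.2993, 0.0731]
orientation: [-2.184, 0.094, 2.167]
contact_force: [-0.2, 0.4, -1.8]
grip_width: 0.019
```

apply_moves(series="0 0 0 0.003 0 0 0.1;0 0 0 0.004 0 0 0.1;0 0 0 0.004 0 0 0.1")

```text
clock: 28.88
tcp_pos: [0.5287, 0.2992, 0.0691]
orientation: [-2.184, 0.094, 2.166]
contact_force: [-0.9, 0.2, -2.5]
grip_width: 0.0193
```

apply_moves(series="0 -0.006 0 0.003 0 0 0.1;0 -0.006 0 0.006 0 0 0.1;0 -0.006 0 0.006 0 0 0.1")

```text
clock: 29.25
tcp_pos: [0.5284, 0.2989, 0.0624]
orientation: [-2.176, 0.094, 2.174]
contact_force: [-0.3, 0.1, -2.4]
grip_width: 0.019
```

apply_moves(series="0 0 0 0.002 0 0 0.1;0 0 0 0.003 0 0 0.1;0 0 0 0.003 0 0 0.1")

```text
clock: 29.62
tcp_pos: [0.5286, 0.2991, 0.0598]
orientation: [-2.177, 0.094, 2.173]
contact_force: [-0.1, 0.0, -2.6]
grip_width: 0.0189
```

apply_moves(series="0 0 0 0.001 0 0 0.1;0 0 0 0.002 0 0 0.1;0 0 0 0.002 0 0 0.1")

```text
clock: 30.0
tcp_pos: [0.5287, 0.2993, 0.0597]
orientation: [-2.178, 0.094, 2.173]
contact_force: [-5.7, -3.2, 13.4]
grip_width: 0.0192
```

apply_moves(series="0 0 0 -0.001 0 0 0.2;0 0 0 -0.001 0 0 0.4;0 0 0 -0.001 0 0 0.5;0 0 0 -0.03 0 0 0.5;0 0 0 -0.08 0 0 0.5;0 0 0 -0.14 0 0 0.5;0 0 0 -0.19 0 0 0.5;0 0 0 -0.19 0.05 -0.06 0.5;0 0 0 -0.19 0.05 -0.1 0.5")

```text
clock: 31.12
tcp_pos: [0.6253, 0.2374, 0.2494]
orientation: [-2.18, 0.096, 2.17]
contact_force: [0.6, -0.1, 0.7]
grip_width: 0.0426
```

```bash
python3 - <<'E'
from h import *
o=get_obs();print(o['tcp_pos'],o['contact_force'],o['grip_width'])
S=grab_frame('scene');T=grab_frame('top');cv2.imwrite('pics/endS.png',S);cv2.imwrite('pics/endT.png',T)
E
```

```text
[0.62534638 0.23741092 0.2494105 ] [ 0.62329494 -0.10751169  0.72441395] 0.04261011856344758
```

View pics/endS.png

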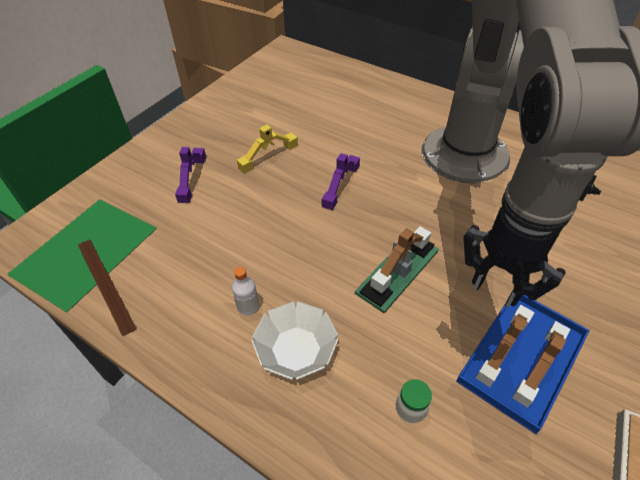

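View pics/endT.png

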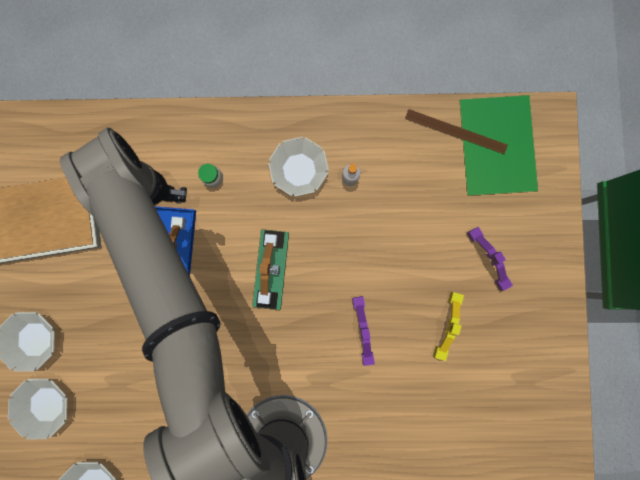

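```bash
python3 - <<'E'
from h import *
S=cv2.imread('pics/endS.png')
c=lambda im,r,cc,w,s:cv2.resize(im[r:r+w,cc:cc+w],(s,s),interpolation=cv2.INTER_CUBIC)
cv2.imwrite('pics/g30.png',np.hstack([c(S,290,455,140,395),c(S,210,350,100,395)]))
E
```

```text
(no output)
```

View pics/g30.png

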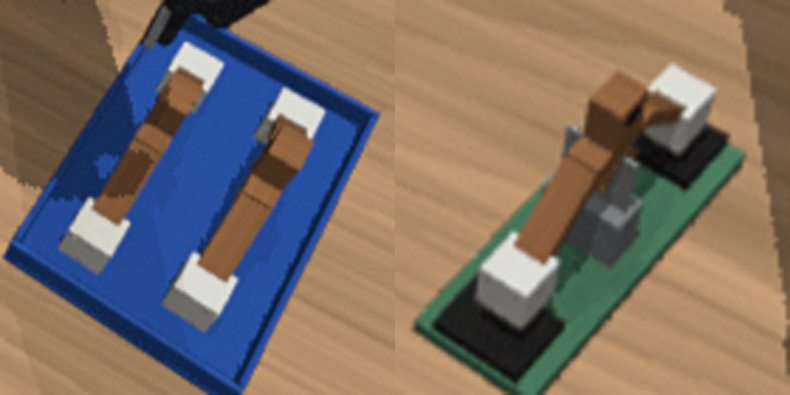

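The final crop shows both rejects standing upright inside the tray, clear of its walls. The third yoke is still level on the blade.

```bash
python3 -c "
from bench import *
print(get_obs()['qvel'].round(3)); print(hand_in())"
```

```text
[-0.034 -0.035 -0.065  0.076 -0.04   0.003 -0.037]
the job is handed in; nothing more can be done
None
```

I found the even yoke, left it hanging level on the knife edge, put the other two upright in the reject tray, and handed the job in at about 31 s. No verdict was reported.

- **First yoke (top view pixel 357,250):** it tipped about 12° on the edge, with the robot-side block down on the pad. It went into the tray.
- **Second yoke (386,251):** it hung level and stayed so from its release at about 20.5 s to the last picture at about 31 s. I left it there.
- **Third yoke (425,246):** with the even one found, it had to be uneven, so I put it in the tray without testing it.

**Last checks**
- The last pictures show both rejects upright in the tray, and the card bowl, glue bottle and paint jar look unmoved. The gripper is open and clear.
- The hanging yoke sits about 1–3 mm off the middle of the edge along the blade, inside the 6 mm limit. I judged that close enough and did not correct it.

**What disagreed or went wrong**
- The two cameras disagreed by 4 to 11 mm on positions, so I averaged them and checked each grasp in close-up.
- The fingertips looked about 20 mm higher in the scene view than the reported tool position. Because of that the first yoke was gripped only by the top of its tab, and the first grasp of the second yoke closed on nothing. Gripping about 20 mm lower fixed both.

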